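# Change over the syringes of a three-channel pump

## Robot

A 7-joint arm with a two-finger parallel gripper is mounted at the origin on the work surface. World frame = base frame: x ahead of the robot, y to its left, z up, the work surface at z = 0. Lengths are in mm, angles in rad, forces in N, time in s.
With the tool pointing down it reaches from about 350 to 900 mm from the base axis. Payload 7.2 kg.
Tool frame: the origin (TCP) lies between the finger pads; the fingertips stand 17 mm ahead of it and the grasp point (between the pads) lies 2 mm behind it (env.tcp_to_tips is the distance from the TCP to the fingertips, in mm); z points along the fingers, y is the line along which they close (so a half turn about z gives the same grasp; the last joint's range is limited). The gripper opens to 85 mm and grips with 20 to 120 N. Pads are 22 mm wide; open, the fingers measure 114 mm over their backs; the gripper's body (76 mm by 85 mm) begins 54 mm behind the grasp point. The pads swing forward as they close: fully open they stand 13 mm farther back than shut.
Start: joints at [-1.211, 0.411, -0.013, 1.596, 0.006, 1.134, -0.082], TCP at [259.303, 568.674, 248.297] pointing down, gripper open.
Joint ranges: [-2.95, 2.95], [-0.29, 1.99], [-1.47, 1.44], [0.14, 2.54], [-1.03, 4.17], [0.13, 1.85], [-2.86, 2.86]. Speed limits (rad/s): [2.39, 2.39, 3.01, 3.01, 3.14, 3.14, 3.14].

## Interface

Orientations are given as a unit quaternion [w, x, y, z].
In Python, from plant import telemetry, cams, env gives the robot as it stands. The module is installed in compiled form; this text tells all that it offers.
- The arm moves only by the shell command python3 -m creep 'ROWS' [FORCE]. ROWS is JSON, a list of rows, each an object of numbers: "tx", "ty", "tz": the shift along the tool's x, y, z in cm; "yaw": the turn about the tool's z in rad; "claw": the finger opening in cm, from 0 to 8.54. In form: [{"tx": .., "ty": .., "tz": .., "yaw": .., "claw": ..}, ...]. A call has 1 to 10 rows; each row is the pose to reach, as a shift and turn from the pose commanded when the call began, along the tool's axes at that moment; what a row does not reach only later rows make up. A row lasts 1/12 s, in which the tool goes at most 41.7 mm and 7.16 degrees, less where a joint would pass 70% of its speed; a pose out of reach is approached as far as the arm can. A call with a gripper value outside its range is refused whole. The fingers move at their own pace and stop on an object; FORCE is the grip in N (left out, the last holds). Time passes only in rows, so rows that repeat a pose let the fingers close. It gives the time, the measured TCP pose, the force, the opening and the grip force at its end, in the units of the state.
- telemetry.observe(): the state, without advancing time (a new reading comes with each control period).
- cams.camera(name): name is "side" or "top" or "wrist"; returns the picture (400x640x3 uint8, red, green, blue); there is no depth.
- cams.get_calibration(name): a dict with "camera_matrix" (3x3 intrinsics, pixels), "rvec" (rotation vector, rad) and "tvec" (3), from world to camera coordinates, as OpenCV has them; the wrist camera has in their place "tool_from_camera" (4x4, takes a point from camera to tool coordinates, whose origin is the TCP and whose axes are the flange's). Camera axes: x right, y down, z forward; pixel columns grow to the right and rows downward; lengths in mm; the calibration is good to about 2 mm. A picture is of the moment at which its call begins: read the wrist's pose just before it. get_calibration takes no time and is no camera call.
- env.finish_job(): hands the job in; it is judged then, once.
The state is a dict: "time_s": time; "q": joint angles; "joint_vel": joint speeds; "effort": joint torques, N m; "position": TCP position; "tool_rot": TCP orientation; "ft_force": force on the tool from outside, world axes, zero at the start; "torque": the same for the moment, N m; "grip_width": opening from 0.0 (shut) to 1.0 (fully open); "grasp_force": force on a finger pad.
Only numpy, scipy, OpenCV 4.12 (cv2) and the standard library are available. Lean on these libraries where they do the work, as an engineer would, in place of code of your own. Each camera call takes 0.05 s, during which the arm holds its last target. There are 200 camera calls.

## Task

Change over the syringe pump: lift the sprung clamp bar and turn it well aside, put the spent syringes that are in the pump (plungers fully in) into the steel tray, and lay every fresh syringe from the paper liner into a channel of its own, any channel, seated down in the saddles with its finger flange in the flange slot and its nozzle pointing away from the drive end. When all are in, turn the bar back over them and let it down between the prongs of its keeper so that it clamps the barrels, and only then wind the handwheel until the pusher bears on the plunger heads of all the syringes. Leave the other things on the bench where they are.

Things in the scene. Friction and masses are not known exactly. Their poses are not given: they have to be found in the camera images.
- pump: three-channel syringe pump, fixed. White base plate 276 mm (x, -126 to +150) by 390 mm (y, -315 to +75), 20 mm thick; origin on the bench under the centre channel. y runs along the channels from the drive end (white housing, handwheel) to the nozzle end. A channel is two 45-degree V saddles, 14 mm long, at y = -36 and +40 mm; between them the fingers have room down to the base plate
- channel_near (a point): middle of the near channel (pump x = -60 mm): where the origin of a seated syringe lies, at 55 mm height, with the pump's axes; the syringe's x axis along the pump's +y. Along y a seated origin may lie from -8 to +3 mm of this point; lower it with its origin at y = -1 mm, so that the flange enters the slot with room on both sides
- channel_mid (a point): middle of the middle channel (pump x = 0 mm): where the origin of a seated syringe lies, at 55 mm height, with the pump's axes; the syringe's x axis along the pump's +y. Along y a seated origin may lie from -8 to +3 mm of this point; lower it with its origin at y = -1 mm, so that the flange enters the slot with room on both sides
- channel_far (a point): middle of the far channel (pump x = +60 mm): where the origin of a seated syringe lies, at 55 mm height, with the pump's axes; the syringe's x axis along the pump's +y. Along y a seated origin may lie from -8 to +3 mm of this point; lower it with its origin at y = -1 mm, so that the flange enters the slot with room on both sides
- slot (a point): front wall of the flange slot that crosses all channels, at its top edge in the middle channel (pump y = -52 mm, z = 55 mm): steel thrust plates here, rear plates 14 mm behind (towards -y) at the bottom, leaning back to 21 mm at the top. The pusher presses the flanges forward against the thrust plates
- clamp_lift (a joint): lift of the clamp bar (m): 0 = fully down, about 0.004 when it rests on seated barrels, at most 0.045. A spring draws it down with 6 to 13 N. The bar's underside is at z = 65.5 mm when down. Its end stands between two keeper prongs with tops at z = 84 mm: lift it 25 to 40 mm before turning it, either way
- clamp_turn (a joint): turn of the clamp bar about its upright post at pump x = +130, y = 0 (rad): 0 = across the channels, against its stop, between the keeper prongs; it grows anticlockwise from above, over the plungers towards the drive end; 1.57 = parallel to the channels, out of the way; at most 1.8. Let down aside, it rests low beside the channels and stays there
- clamp_grip (a point): middle of the black wing grip on top of the clamp post, on the post's axis: 56 mm long in line with the bar, 14 mm thick, from 18 mm below this point to 13 mm above, with an 18 mm thick lip at the top. The bar's top face is 22 mm below this point. Its x axis points along the bar away from the bar's free end. Lift and turn the bar by it, from above
- pusher (a joint): travel of the pusher carriage towards the syringes (m), 0 = fully back, at most 0.065; 16 mm per turn of the handwheel
- pusher_face (a point): middle of the front face (to the pump's +y) of the pusher, a steel plate 172 mm wide, at the height of the barrel axes, with the pump's axes. A plunger head touches it when the head's y in this frame is 0
- wheel_axis (a point): point on the upright axis of the black handwheel (104 mm across), 31 mm above the wheel, 3 mm below the height of crank_grip. Clockwise from above drives the pusher towards the syringes, taking about 1 N at the crank; a clutch slips at about 2.6 N once the pusher is stopped, so that winding on does no harm
- crank_grip (a point): middle of the upright black crank handle on the wheel's rim, 43 mm from the axis, 18 mm across, from 28 mm below this point to 20 mm above it; it spins freely on its pin, so that a gripper can hold it from above and go round with its orientation unchanged
- syringe_a: fresh capped 50 ml syringe, clear barrel 29 mm across, 110 mm long; 184 mm over all, 90 g. Origin on its axis, at mid-barrel; x axis to the nozzle. White finger flange from x = -59 to -55 mm, 50 mm wide (y), 29 mm high, so that it lies level and does not roll. The plunger is stiff and does not move. Grip it across the barrel near the origin. Capped nozzle to x = +75 mm. May be absent.
- syringe_b: fresh capped 50 ml syringe, clear barrel 29 mm across, 110 mm long; 184 mm over all, 90 g. Origin on its axis, at mid-barrel; x axis to the nozzle. White finger flange from x = -59 to -55 mm, 50 mm wide (y), 29 mm high, so that it lies level and does not roll. The plunger is stiff and does not move. Grip it across the barrel near the origin. Capped nozzle to x = +75 mm. May be absent.
- syringe_c: fresh capped 50 ml syringe, clear barrel 29 mm across, 110 mm long; 184 mm over all, 90 g. Origin on its axis, at mid-barrel; x axis to the nozzle. White finger flange from x = -59 to -55 mm, 50 mm wide (y), 29 mm high, so that it lies level and does not roll. The plunger is stiff and does not move. Grip it across the barrel near the origin. Capped nozzle to x = +75 mm. May be absent.
- head_a (a point): centre of the outer face of the plunger head (26 mm across) of syringe_a, at its x = -109 mm
- head_b (a point): centre of the outer face of the plunger head (26 mm across) of syringe_b, at its x = -109 mm
- head_c (a point): centre of the outer face of the plunger head (26 mm across) of syringe_c, at its x = -109 mm
- spent_a: spent syringe of the same barrel and flange, plunger fully in: head (26 mm across) only to x = -75 mm, bare nozzle 8 mm across to x = +70 mm, 40 g. Origin on its axis, at mid-barrel; x axis to the nozzle. It starts seated in the near channel, under the clamp bar. May be absent.
- spent_b: spent syringe of the same barrel and flange, plunger fully in: head (26 mm across) only to x = -75 mm, bare nozzle 8 mm across to x = +70 mm, 40 g. Origin on its axis, at mid-barrel; x axis to the nozzle. It starts seated in the far channel, under the clamp bar. May be absent.
- waste_tray: open steel tray for spent syringes, fixed, 200 mm (x) by 130 mm (y), 40 mm high, 4 mm thick; origin at the middle of its underside. Spent syringes lie in it anyhow, wholly between its walls, also on one another
- tip_box: blue pipette tip box, 85 x 122 x 63 mm, origin at the middle of its underside; leave alone
- timer: small white bench timer, 60 x 72 x 20 mm, origin at the middle of its underside; leave alone
- reagent: white reagent bottle, 52 mm across, 110 mm tall, origin at the middle of its underside; leave alone

How it is judged:
By the outcome, as a careful person would: the job done as asked, in the order asked, and still so for the second after the job is handed in, with the robot touching nothing.
Of syringe_a, syringe_b, syringe_c only 2 to 3 are there at a start; the rules pass over those that are not, and their reading is None.
Of spent_a, spent_b only 1 to 2 are there at a start; the rules pass over those that are not, and their reading is None.
At some moment in a run one of syringe_a, syringe_b, syringe_c may be knocked a few centimetres aside while the robot is not near it.
Once in a run the grip may slacken for a moment while it holds something.
It also fails if it takes over 210 s, if anything falls off the work surface, if the arm or the gripper's body presses on something with over 40 N, if the wrist force passes 120 N, or if a joint passes its speed limit or range.

## Working session

There is one attempt and no reset: what is moved stays moved. The work goes in short steps, Python scripts to look and compute and a shell command to move; the robot and the scene stay as the last step left them, time stands still between calls to the robot, and variables do not carry over. Pictures are saved under pics/ and viewed, at most 14 in all, crops included, and the job is handed in when it is done.

```bash
mkdir -p pics; ls; python3 - <<'E'
from plant import telemetry, cams, env
import cv2
for n in ("top","side"):
    cv2.imwrite(f"pics/{n}0.png",cams.camera(n)[:,:,::-1])
    c=cams.get_calibration(n);print(n,c)
print(cams.get_calibration("wrist"));s=telemetry.observe();print(s)
E
```

```text
pics
top {'camera_matrix': array([[365.9431366 ,   0.        , 319.65390436],
       [  0.        , 365.9431366 , 202.35096442],
       [  0.        ,   0.        ,   1.        ]]), 'rvec': array([ 2.15433605, -2.16612901,  0.10586502]), 'tvec': array([   6.14703535,  536.17392741, 1112.98913579])}
side {'camera_matrix': array([[379.58930041,   0.        , 325.42668441],
       [  0.        , 379.58930041, 200.10762075],
       [  0.        ,   0.        ,   1.        ]]), 'rvec': array([ 2.04465119, -0.7813496 ,  0.39909962]), 'tvec': array([-422.7880681 ,  276.90943762,  863.19542328])}
{'camera_matrix': array([[287.66363754,   0.        , 319.53363972],
       [  0.        , 287.66363754, 198.79298226],
       [  0.        ,   0.        ,   1.        ]]), 'tool_from_camera': array([[ 8.98464731e-04, -9.58289006e-01, -2.85799534e-01,
         7.34577386e+01],
       [ 9.99999595e-01,  8.47155060e-04,  3.03166997e-04,
         2.97964692e-01],
       [-4.84050792e-05, -2.85799690e-01,  9.58289379e-01,
        -1.25089049e+02],
       [ 0.00000000e+00,  0.00000000e+00,  0.00000000e+00,
         1.00000000e+00]])}
{'time_s': 0.1, 'q': array([-1.21119776,  0.41186907, -0.01271161,  1.59692876,  0.0055778 ,
        1.13430396, -0.08217731]), 'joint_vel': array([-0.00175249, -0.00059032,  0.000216  , -0.00104767,  0.00126111,
        0.00072243,  0.00060095]), 'effort': array([ 1.91169362e-03, -6.01824117e+01,  6.83748107e-01, -3.00090480e+01,
        1.39265155e-02,  6.39825463e-03,  4.76858395e-05]), 'position': array([259.14948809, 568.29173748, 247.51943975]), 'tool_rot': array([-1.15229916e-04,  2.12253807e-01,  9.77214295e-01, -7.27892008e-04]), 'ft_force': array([-0.54208695,  0.59164753,  0.03277395]), 'torque': array([ 0.01562082, -0.02958661, -0.02303489]), 'grasp_force': 0.0, 'grip_width': 1.002798384251686}
```

View pics/top0.png

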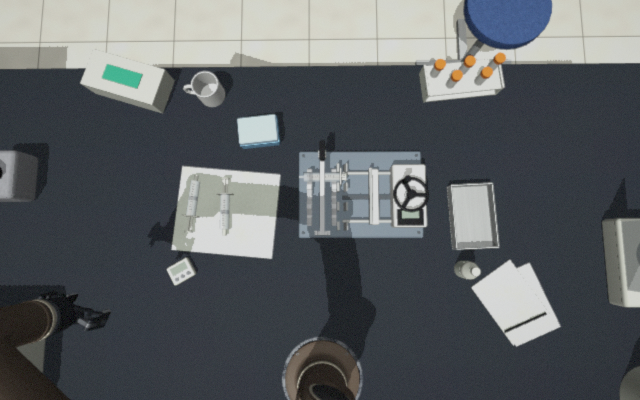

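View pics/side0.png

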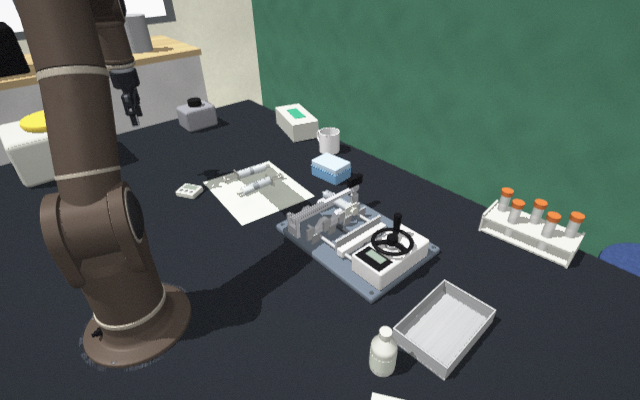

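```bash
cat > h.py <<'E'
import numpy as np, cv2
from scipy.spatial.transform import Rotation as R
from plant import telemetry, cams, env
def pose():
    s=telemetry.observe(); q=s["tool_rot"]; T=np.eye(4)
    T[:3,:3]=R.from_quat([q[1],q[2],q[3],q[0]]).as_matrix(); T[:3,3]=s["position"]; return T
def cam(n,T=None):  # K, world_from_camera
    c=cams.get_calibration(n)
    if n=="wrist": return c["camera_matrix"],(pose() if T is None else T)@c["tool_from_camera"]
    M=np.eye(4); M[:3,:3]=cv2.Rodrigues(c["rvec"])[0]; M[:3,3]=c["tvec"]; return c["camera_matrix"],np.linalg.inv(M)
def onz(n,px,z,T=None):
    K,W=cam(n,T); px=np.atleast_2d(px).astype(float)
    d=(W[:3,:3]@np.linalg.inv(K)@np.c_[px,np.ones(len(px))].T).T
    return W[:3,3]+d*((z-W[2,3])/d[:,2:3])
def proj(n,P,T=None):
    K,W=cam(n,T); p=np.c_[np.atleast_2d(P),np.ones(len(np.atleast_2d(P)))]@np.linalg.inv(W).T
    u=p[:,:3]@K.T; return u[:,:2]/u[:,2:]
def tool(P,T=None): # world point -> shift in tool axes, cm
    T=pose() if T is None else T
    return ((np.asarray(P)-T[:3,3])@T[:3,:3])/10
def snap(name,n="wrist"):
    T=pose(); im=cams.camera(n)[:,:,::-1].copy(); cv2.imwrite(f"pics/{name}.png",im); np.save(f"pics/{name}.npy",T); return im,T
E
python3 - <<'E'
from h import *
np.set_printoptions(precision=1,suppress=True)
print(onz("top",[[299,152],[421,152],[424,238],[299,238]],20))
print("grip/post",onz("top",[[322,150]],100),"wheel",onz("top",[[411,194]],80),"tray",onz("top",[[473,216]],20))
im=cv2.imread("pics/top0.png")
a=cv2.resize(im[140:250,170:440],None,fx=2.96,fy=2.96,interpolation=cv2.INTER_CUBIC);cv2.imwrite("pics/z.png",a)
E
```

```text
[[ 699.5   68.6   20. ]
 [ 696.6 -320.2   20. ]
 [ 423.9 -320.    20. ]
 [ 425.9   68.2   20. ]]
grip/post [[685.   -5.3 100. ]] wheel [[ 554.  -269.7   80. ]] tray [[ 491.5 -474.8   20. ]]
```

View pics/z.png

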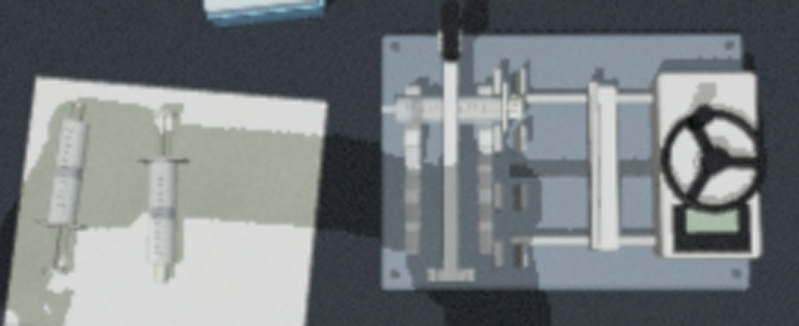

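The top view shows the pump with its drive end towards -y, one spent syringe in the far channel, and two fresh syringes on the liner. In the zoom the flanges are at (62,227) and (165,160) and the nozzles at (80,105) and (162,278). I'll move above the clamp grip.

```bash
python3 -m creep '[{"tx":-31,"ty":-17.4,"yaw":1.25},{"tx":-31,"ty":-17.4,"yaw":1.25},{"tx":-31,"ty":-17.4,"yaw":1.25},{"tx":-31,"ty":-17.4,"yaw":1.25},{"tx":-31,"ty":-17.4,"yaw":1.25},{"tx":-31,"ty":-17.4,"yaw":1.25},{"tx":-31,"ty":-17.4,"yaw":1.25},{"tx":-31,"ty":-17.4,"yaw":1.25},{"tx":-31,"ty":-17.4,"yaw":1.25},{"tx":-31,"ty":-17.4,"yaw":1.25}]'
python3 - <<'E'
from h import *
print(tool([680,-6,248]),pose()[:3,0],telemetry.observe()["q"])
z=3*0+2.96
for p in ([62,227],[80,105],[62,265],[165,160],[162,278],[168,108]):
    print(p,onz("top",[[170+p[0]/2.96,140+p[1]/2.96]],15).round(0))
E
```

```text
[-6.21166854e+01 -3.47962810e+01  8.35229208e-03] [-9.09896616e-01  4.14835076e-01 -8.37870580e-05] [-1.21119776  0.41186907 -0.01271161  1.59692876  0.0055778   1.13430396
 -0.08217731]
[62, 227] [[495. 410.  15.]]
[80, 105] [[627. 395.  15.]]
[62, 265] [[454. 409.  15.]]
[165, 160] [[566. 302.  15.]]
[162, 278] [[440. 302.  15.]]
[168, 108] [[623. 300.  15.]]invalid input
```

```bash
python3 -m creep '[{"tx":-31,"ty":-17.4,"tz":0,"yaw":1.25,"claw":8.5},{"tx":-31,"ty":-17.4,"tz":0,"yaw":1.25,"claw":8.5},{"tx":-31,"ty":-17.4,"tz":0,"yaw":1.25,"claw":8.5},{"tx":-31,"ty":-17.4,"tz":0,"yaw":1.25,"claw":8.5},{"tx":-31,"ty":-17.4,"tz":0,"yaw":1.25,"claw":8.5},{"tx":-31,"ty":-17.4,"tz":0,"yaw":1.25,"claw":8.5},{"tx":-31,"ty":-17.4,"tz":0,"yaw":1.25,"claw":8.5},{"tx":-31,"ty":-17.4,"tz":0,"yaw":1.25,"claw":8.5},{"tx":-31,"ty":-17.4,"tz":0,"yaw":1.25,"claw":8.5},{"tx":-31,"ty":-17.4,"tz":0,"yaw":1.25,"claw":8.5}]'
python3 - <<'E'
from h import *
T=pose();print(tool([680,-6,248]),T[:3,0],np.arctan2(T[1,0],T[0,0]),telemetry.observe()["q"])
E
```

```text
time_s: 0.93
position: [472.7, 275.5, 248.5]
tool_rot: [0.001, 0.749, 0.663, -0.0]
ft_force: [0.2, 0.1, 1.0]
grip_width: 0.992
grasp_force: 0.0
[-25.42107419  23.99790258   0.14135188] [ 0.12156885  0.99258114 -0.00192115] 1.4489257950210763 [-0.90414156  0.28237386  0.35541795  1.80634294 -0.10760099  1.07188432
 -0.6319589 ]
```

```bash
python3 -m creep '[{"tx":-25.4,"ty":24,"tz":0,"yaw":1.25,"claw":8.5},{"tx":-25.4,"ty":24,"tz":0,"yaw":1.25,"claw":8.5},{"tx":-25.4,"ty":24,"tz":0,"yaw":1.25,"claw":8.5},{"tx":-25.4,"ty":24,"tz":0,"yaw":1.25,"claw":8.5},{"tx":-25.4,"ty":24,"tz":0,"yaw":1.25,"claw":8.5},{"tx":-25.4,"ty":24,"tz":0,"yaw":1.25,"claw":8.5},{"tx":-25.4,"ty":24,"tz":0,"yaw":1.25,"claw":8.5},{"tx":-25.4,"ty":24,"tz":0,"yaw":1.25,"claw":8.5},{"tx":-25.4,"ty":24,"tz":0,"yaw":1.25,"claw":8.5},{"tx":-25.4,"ty":24,"tz":0,"yaw":1.25,"claw":8.5}]'
python3 -m creep '[{"tx":0,"ty":0,"tz":0,"yaw":0.1,"claw":8.5},{"tx":0,"ty":0,"tz":0,"yaw":0.2,"claw":8.5},{"tx":0,"ty":0,"tz":0,"yaw":0.2,"claw":8.5}]'
python3 - <<'E'
from h import *
im,T=snap("w1");print(T[:3,3],np.arctan2(T[1,0],T[0,0]),telemetry.observe()["q"])
E
```

```text
time_s: 1.77
position: [681.9, -2.6, 247.7]
tool_rot: [0.002, 0.995, 0.1, -0.0]
ft_force: [-0.5, 0.3, -0.5]
grip_width: 0.992
grasp_force: 0.0
time_s: 2.02
position: [680.5, 3.6, 247.4]
tool_rot: [0.0, 1.0, 0.005, -0.001]
ft_force: [0.7, 1.1, 0.1]
grip_width: 0.998
grasp_force: 0.0
[680.48893753   3.56694111 247.43443109] 0.00919886231997337 [-0.54056303  0.59216261  0.73920073  1.4823942  -0.41008144  1.22738634
 -1.30241863]
```

View pics/w1.png

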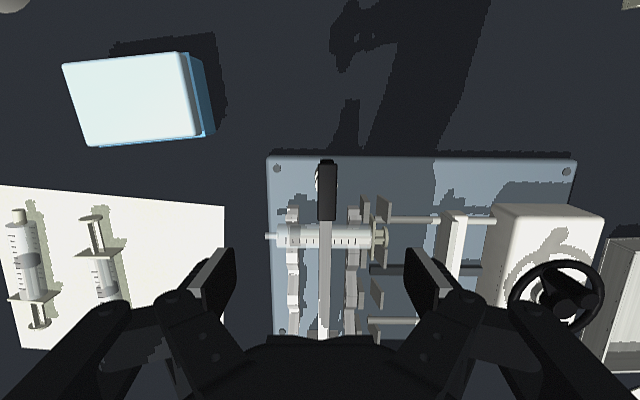

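The wrist view shows the black wing at about x=327, rows 160–220, and the bar running down from it. The spent syringe's barrel spans (285–375, 237). I'll fix the wing's height from two views.

```bash
python3 - <<'E'
from h import *
im=cv2.imread("pics/w1.png");T=np.load("pics/w1.npy")
top=cv2.imread("pics/top0.png")
def box(im,x0,y0,x1,y1,th=45):
    m=(im[y0:y1,x0:x1].max(2)<th).astype(np.uint8)
    n,l,s,c=cv2.connectedComponentsWithStats(m)
    for i in range(1,n):
        if s[i,4]>15: print(s[i]+[x0,y0,0,0,0],c[i]+[x0,y0])
box(im,305,155,350,235,35);box(top,310,130,335,165,30)
for r in range(138,166,2): print(r,top[r,316:328].max(1))
for z in (105,115,125): print(z,onz("wrist",[[327,162],[327,218],[336,190],[318,190]],z,T).round(1).tolist(),onz("top",[[322,141],[322,160]],z).round(1).tolist())
# plate corners / bolts in wrist
print(onz("wrist",[[268,157],[577,155],[276,168],[566,171]],20,T).round(1))
# flange / saddle
print(onz("wrist",[[288,237],[372,237],[381,237]],55,T).round(1))
E
```

```text
[317 160  20  61 223] [326.86995516 184.61883408]
138 [67 66 64 63 64 63 66 68 66 65 64 44]
140 [63 70 66 63 58 48 48 46 53 64 61 50]
142 [65 66 60 48 37 42 45 44 41 59 57 49]
144 [67 68 61 46 41 40 37 40 38 57 45 41]
146 [61 70 64 50 41 42 39 41 40 41 43 43]
148 [65 65 67 46 41 44 49 47 40 43 48 43]
150 [ 65  70 102  66  42  45  44  43  53  82  63  46]
152 [132 137 167 108  47  42  42  40  63 122 108  99]
154 [159 162 174 107  52  40  43  43  52 103 110 111]
156 [159 162 166 105  50  47  43  49  63 122 112 107]
158 [159 154 133  80  45  42  40  45  47  82 102 107]
160 [159 160 155 127 106  88  82  79  90 106 110 109]
162 [158 158 157 148 205 213 212 210 160 117 109 110]
164 [158 161 158 148 205 216 218 214 164 120 110 108]
105 [[708.7, -2.7, 105.0], [653.0, -3.6, 105.0], [681.7, -11.8, 105.0], [681.6, 5.5, 105.0]] [[711.0, -5.4, 105.0], [653.6, -5.1, 105.0]]
115 [[710.3, -2.4, 115.0], [656.7, -3.3, 115.0], [684.4, -11.2, 115.0], [684.2, 5.5, 115.0]] [[708.2, -5.5, 115.0], [651.3, -5.2, 115.0]]
125 [[712.0, -2.1, 125.0], [660.4, -3.0, 125.0], [687.0, -10.5, 125.0], [686.9, 5.5, 125.0]] [[705.4, -5.5, 125.0], [649.0, -5.2, 125.0]]
[[ 700.2   67.3   20. ]
 [ 706.4 -310.9   20. ]
 [ 686.7   58.    20. ]
 [ 686.5 -302.5   20. ]]
[[609.7  41.1  55. ]
 [610.6 -59.6  55. ]
 [610.8 -70.4  55. ]]
```

```bash
python3 -m creep '[{"tx":0,"ty":0.76,"tz":4,"yaw":0.01,"claw":8.5},{"tx":0,"ty":0.76,"tz":8,"yaw":0.01,"claw":6},{"tx":0,"ty":0.76,"tz":11,"yaw":0.01,"claw":5},{"tx":0,"ty":0.76,"tz":12.5,"yaw":0.01,"claw":5},{"tx":0,"ty":0.76,"tz":13.5,"yaw":0.01,"claw":5},{"tx":0,"ty":0.76,"tz":14.4,"yaw":0.01,"claw":5},{"tx":0,"ty":0.76,"tz":14.4,"yaw":0.01,"claw":5},{"tx":0,"ty":0.76,"tz":14.4,"yaw":0.01,"claw":5}]' 60
python3 - <<'E'
from h import *
im,T=snap("w2");print(T[:3,3],np.arctan2(T[1,0],T[0,0]))
E
```

```text
time_s: 2.73
position: [681.6, -4.1, 105.5]
tool_rot: [-0.0, 1.0, 0.002, 0.001]
ft_force: [0.0, 0.2, 0.6]
grip_width: 0.586
grasp_force: 0.0
[681.55725004  -4.14697018 105.4547685 ] 0.004472301169786837
```

View pics/w2.png

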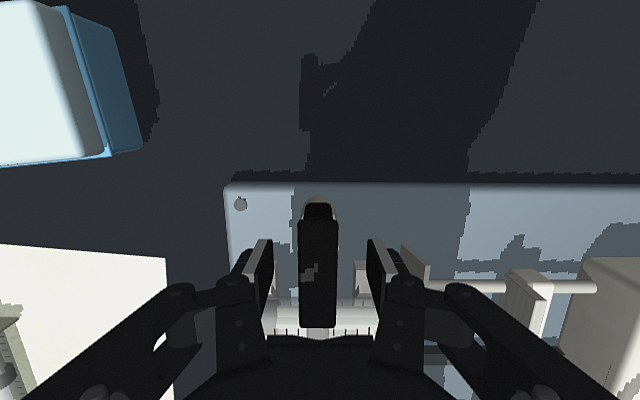

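The fingers straddle the wing (rows 220–325, centred at column 318). I'll close and lift.

```bash
python3 -m creep '[{"tx":0,"ty":0,"tz":0.1,"yaw":0,"claw":0},{"tx":0,"ty":0,"tz":0.1,"yaw":0,"claw":0},{"tx":0,"ty":0,"tz":0.1,"yaw":0,"claw":0},{"tx":0,"ty":0,"tz":0.1,"yaw":0,"claw":0},{"tx":0,"ty":0,"tz":0.1,"yaw":0,"claw":0},{"tx":0,"ty":0,"tz":0.1,"yaw":0,"claw":0},{"tx":0,"ty":0,"tz":0.1,"yaw":0,"claw":0},{"tx":0,"ty":0,"tz":0.1,"yaw":0,"claw":0}]' 80
python3 -m creep '[{"tx":0,"ty":0,"tz":-0.5,"yaw":0,"claw":0},{"tx":0,"ty":0,"tz":-1,"yaw":0,"claw":0},{"tx":0,"ty":0,"tz":-1.5,"yaw":0,"claw":0},{"tx":0,"ty":0,"tz":-2,"yaw":0,"claw":0},{"tx":0,"ty":0,"tz":-2.5,"yaw":0,"claw":0},{"tx":0,"ty":0,"tz":-3,"yaw":0,"claw":0},{"tx":0,"ty":0,"tz":-3,"yaw":0,"claw":0},{"tx":0,"ty":0,"tz":-3,"yaw":0,"claw":0}]'
```

```text
time_s: 3.45
position: [681.5, -3.3, 104.1]
tool_rot: [-0.0, 1.0, 0.002, 0.001]
ft_force: [0.8, 3.0, 5.5]
grip_width: 0.187
grasp_force: 77.9
time_s: 4.12
position: [680.7, -3.3, 132.1]
tool_rot: [-0.0, 1.0, 0.002, -0.0]
ft_force: [5.3, 1.7, -11.3]
grip_width: 0.19
grasp_force: 78.1
```

```bash
python3 -m creep '[{"tx":0,"ty":0,"tz":0,"yaw":-0.08,"claw":0},{"tx":0,"ty":0,"tz":0,"yaw":-0.16,"claw":0},{"tx":0,"ty":0,"tz":0,"yaw":-0.24,"claw":0},{"tx":0,"ty":0,"tz":0,"yaw":-0.32,"claw":0},{"tx":0,"ty":0,"tz":0,"yaw":-0.4,"claw":0},{"tx":0,"ty":0,"tz":0,"yaw":-0.48,"claw":0},{"tx":0,"ty":0,"tz":0,"yaw":-0.56,"claw":0},{"tx":0,"ty":0,"tz":0,"yaw":-0.64,"claw":0},{"tx":0,"ty":0,"tz":0,"yaw":-0.72,"claw":0},{"tx":0,"ty":0,"tz":0,"yaw":-0.8,"claw":0}]'
python3 -m creep '[{"tx":0,"ty":0,"tz":0,"yaw":-0.08,"claw":0},{"tx":0,"ty":0,"tz":0,"yaw":-0.16,"claw":0},{"tx":0,"ty":0,"tz":0,"yaw":-0.24,"claw":0},{"tx":0,"ty":0,"tz":0,"yaw":-0.32,"claw":0},{"tx":0,"ty":0,"tz":0,"yaw":-0.4,"claw":0},{"tx":0,"ty":0,"tz":0,"yaw":-0.48,"claw":0},{"tx":0,"ty":0,"tz":0,"yaw":-0.56,"claw":0},{"tx":0,"ty":0,"tz":0,"yaw":-0.64,"claw":0},{"tx":0,"ty":0,"tz":0,"yaw":-0.72,"claw":0},{"tx":0,"ty":0,"tz":0,"yaw":-0.8,"claw":0}]'
python3 - <<'E'
from h import *
T=pose();print(np.arctan2(T[1,0],T[0,0]),telemetry.observe()["q"]);snap("t2","top")
E
```

```text
time_s: 4.95
position: [681.0, -3.9, 131.9]
tool_rot: [0.0, 0.92, 0.393, -0.0]
ft_force: [5.6, 1.6, -11.1]
grip_width: 0.192
grasp_force: 78.2
time_s: 5.78
position: [681.6, -4.1, 132.1]
tool_rot: [0.001, 0.694, 0.72, 0.0]
ft_force: [8.1, 1.6, -11.1]
grip_width: 0.187
grasp_force: 78.3
1.6076865100099849 [-0.2457495   0.62146564  0.27264141  1.57492809 -0.1905316   0.97000652
  0.12304222]
```

```bash
python3 -m creep '[{"tx":0,"ty":0,"tz":0.6,"yaw":0,"claw":0},{"tx":0,"ty":0,"tz":1.2,"yaw":0,"claw":0},{"tx":0,"ty":0,"tz":1.8,"yaw":0,"claw":0},{"tx":0,"ty":0,"tz":2.4,"yaw":0,"claw":0},{"tx":0,"ty":0,"tz":2.8,"yaw":0,"claw":0},{"tx":0,"ty":0,"tz":3,"yaw":0,"claw":0},{"tx":0,"ty":0,"tz":3,"yaw":0,"claw":0}]'
python3 -m creep '[{"tx":0,"ty":0,"tz":0,"yaw":0,"claw":5},{"tx":0,"ty":0,"tz":0,"yaw":0,"claw":5},{"tx":0,"ty":0,"tz":0,"yaw":0,"claw":5},{"tx":0,"ty":0,"tz":-2,"yaw":0,"claw":5},{"tx":0,"ty":0,"tz":-5,"yaw":0,"claw":5},{"tx":0,"ty":0,"tz":-9,"yaw":0,"claw":5},{"tx":0,"ty":0,"tz":-12,"yaw":0,"claw":6},{"tx":0,"ty":0,"tz":-12,"yaw":0,"claw":6}]'
python3 - <<'E'
from h import *
T=pose();print(np.arctan2(T[1,0],T[0,0]));print(tool([610,-4,190]))
E
```

```text
time_s: 6.42
position: [681.7, -4.1, 102.3]
tool_rot: [0.001, 0.695, 0.719, 0.0]
ft_force: [6.0, 1.2, -6.3]
grip_width: 0.189
grasp_force: 78.7
time_s: 7.08
position: [683.7, -5.1, 231.2]
tool_rot: [0.004, 0.696, 0.718, 0.004]
ft_force: [0.9, -0.8, 1.0]
grip_width: 0.7
grasp_force: 0.0
1.602877583995524
[ 0.34734955 -7.4108027   4.04301794]
```

```bash
python3 -m creep '[{"tx":0.3,"ty":-4,"tz":1,"yaw":0.03,"claw":5},{"tx":0.3,"ty":-7.4,"tz":2,"yaw":0.03,"claw":5},{"tx":0.3,"ty":-7.4,"tz":4,"yaw":0.03,"claw":5},{"tx":0.3,"ty":-7.4,"tz":4,"yaw":0.03,"claw":5},{"tx":0.3,"ty":-7.4,"tz":4,"yaw":0.03,"claw":5}]'
python3 - <<'E'
from h import *
im,T=snap("w3");print(T[:3,3],np.arctan2(T[1,0],T[0,0]))
E
```

```text
time_s: 7.5
position: [606.5, -3.6, 183.3]
tool_rot: [-0.0, 0.706, 0.708, -0.0]
ft_force: [-0.7, 0.3, 0.6]
grip_width: 0.585
grasp_force: 0.0
[606.53882222  -3.61107107 183.27801322] 1.573654505310854
```

View pics/w3.png

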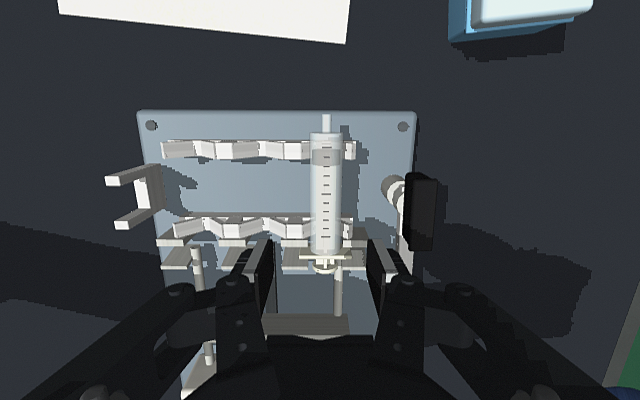

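The barrel is at columns 310–343 with its flange at row 255. The plate's nozzle-end corners are at (137,111) and (416,111), and the bar is now parallel to the channels at columns 400–440.

```bash
python3 - <<'E'
from h import *
np.set_printoptions(precision=1,suppress=True)
T=np.load("pics/w3.npy")
print("plate",onz("wrist",[[137,111],[416,111],[152,126],[403,127]],20,T))
print("barrel z55",onz("wrist",[[326.5,140],[326.5,200],[326.5,248],[325,255]],55,T), "edges",onz("wrist",[[310,200],[343,200]],55,T))
print("flange top z69",onz("wrist",[[302,252],[350,252]],60,T))
im=cv2.imread("pics/w3.png"); g=cv2.cvtColor(im[125:285,130:370],cv2.COLOR_BGR2BGRA)
cv2.imwrite("pics/w3z.png",cv2.resize(im[125:285,130:370],None,fx=3.3,fy=3.3,interpolation=cv2.INTER_CUBIC))
E
```

```text
plate [[430.7  70.9  20. ]
 [698.2  71.9  20. ]
 [442.8  57.   20. ]
 [687.   56.9  20. ]]
barrel z55 [[611.8  47.3  55. ]
 [612.4  -7.   55. ]
 [612.9 -55.6  55. ]
 [611.5 -63.1  55. ]] edges [[597.2  -7.1  55. ]
 [627.6  -6.9  55. ]]
flange top z69 [[589.5 -57.4  60. ]
 [635.2 -57.2  60. ]]
```

View pics/w3z.png

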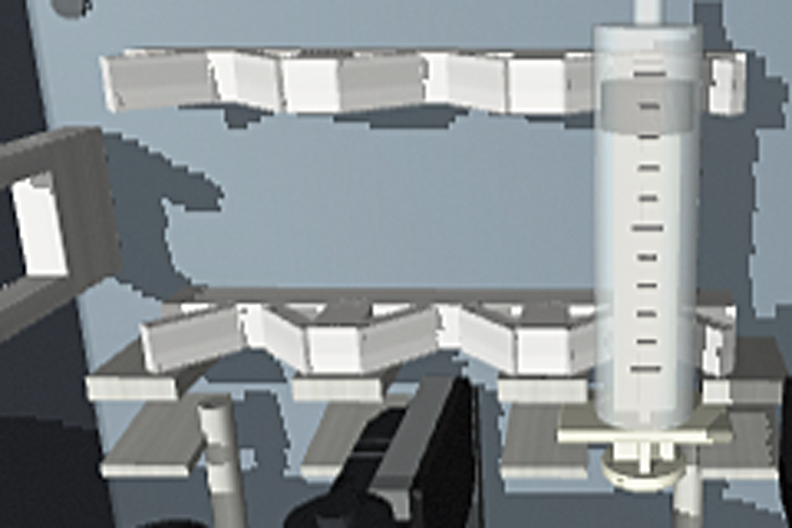

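```bash
python3 -m creep '[{"tx":0,"ty":0.55,"tz":4,"yaw":0,"claw":5},{"tx":0,"ty":0.55,"tz":8,"yaw":0,"claw":5},{"tx":0,"ty":0.55,"tz":11,"yaw":0,"claw":5},{"tx":0,"ty":0.55,"tz":12.6,"yaw":0,"claw":5},{"tx":0,"ty":0.55,"tz":12.6,"yaw":0,"claw":5},{"tx":0,"ty":0.55,"tz":12.6,"yaw":0,"claw":5}]'
python3 -m creep '[{"tx":0,"ty":0,"tz":0,"yaw":0,"claw":1.5},{"tx":0,"ty":0,"tz":0,"yaw":0,"claw":1.5},{"tx":0,"ty":0,"tz":0,"yaw":0,"claw":1.5},{"tx":0,"ty":0,"tz":0,"yaw":0,"claw":1.5},{"tx":0,"ty":0,"tz":0,"yaw":0,"claw":1.5},{"tx":0,"ty":0,"tz":0,"yaw":0,"claw":1.5}]' 50
python3 -m creep '[{"tx":0,"ty":0,"tz":-1,"yaw":0,"claw":1.5},{"tx":0,"ty":0,"tz":-3,"yaw":0,"claw":1.5},{"tx":0,"ty":0,"tz":-6,"yaw":0,"claw":1.5},{"tx":0,"ty":0,"tz":-10,"yaw":0,"claw":1.5},{"tx":0,"ty":0,"tz":-14,"yaw":0,"claw":1.5},{"tx":0,"ty":0,"tz":-18,"yaw":0,"claw":1.5},{"tx":0,"ty":0,"tz":-18.5,"yaw":0,"claw":1.5},{"tx":0,"ty":0,"tz":-18.5,"yaw":0,"claw":1.5}]'
python3 - <<'E'
from h import *
print(tool([491,-475,240]))
E
```

```text
time_s: 8.05
position: [611.5, -3.7, 56.2]
tool_rot: [-0.001, 0.706, 0.708, -0.002]
ft_force: [-5.9, 0.2, -1.4]
grip_width: 0.585
grasp_force: 0.0
time_s: 8.55
position: [612.0, -3.6, 58.8]
tool_rot: [-0.0, 0.706, 0.708, -0.0]
ft_force: [-7.0, -0.7, 5.4]
grip_width: 0.322
grasp_force: 49.0
time_s: 9.22
position: [615.2, -3.7, 248.0]
tool_rot: [0.003, 0.706, 0.708, 0.004]
ft_force: [0.4, -0.7, -0.6]
grip_width: 0.319
grasp_force: 49.4
[-47.10086449 -12.55515177   0.61505702]
```

```bash
python3 -m creep '[{"tx":-3,"ty":-0.8,"tz":0,"yaw":0.1,"claw":1.5},{"tx":-7,"ty":-1.8,"tz":0,"yaw":0.2,"claw":1.5},{"tx":-11,"ty":-2.8,"tz":0,"yaw":0.3,"claw":1.5},{"tx":-15,"ty":-3.8,"tz":0,"yaw":0.42,"claw":1.5},{"tx":-19,"ty":-4.9,"tz":0,"yaw":0.54,"claw":1.5},{"tx":-23,"ty":-6,"tz":0,"yaw":0.66,"claw":1.5},{"tx":-27,"ty":-7.1,"tz":0,"yaw":0.78,"claw":1.5},{"tx":-31,"ty":-8.2,"tz":0,"yaw":0.9,"claw":1.5},{"tx":-35,"ty":-9.3,"tz":0,"yaw":1.02,"claw":1.5},{"tx":-38,"ty":-10.2,"tz":0,"yaw":1.14,"claw":1.5}]'
python3 - <<'E'
from h import *
im,T=snap("w4");print(tool([491,-475,240]),np.arctan2(T[1,0],T[0,0]),telemetry.observe()["grip_width"])
# tray bounds in top image
t=cv2.imread("pics/top0.png")
m=cv2.inRange(cv2.cvtColor(t,cv2.COLOR_BGR2HSV),(0,0,90),(180,90,255))[175:260,435:505]
n,l,s,c=cv2.connectedComponentsWithStats(m);i=1+s[1:,4].argmax();b=s[i]+[435,175,0,0,0];print(b)
pts=cv2.boxPoints(cv2.minAreaRect(np.argwhere(l==i)[:,::-1].astype(np.float32)))+[435,175];print(onz("top",pts,40).round(0))
E
```

```text
time_s: 10.05
position: [509.6, -387.4, 242.0]
tool_rot: [0.001, 0.977, 0.211, -0.0]
ft_force: [0.3, -0.0, -0.7]
grip_width: 0.32
grasp_force: 49.3
[-4.64382665  6.87446776  0.27484575] 0.42560463757043243 0.31508727805344794
[ 447  182   53   68 3069]
[[ 588. -388.   40.]
 [ 600. -536.   40.]
 [ 393. -542.   40.]
 [ 381. -397.   40.]]
```

```bash
python3 -m creep '[{"tx":-1.4,"ty":2.2,"tz":0,"yaw":0.1,"claw":1.5},{"tx":-3,"ty":4.5,"tz":0,"yaw":0.2,"claw":1.5},{"tx":-4.4,"ty":6.2,"tz":2,"yaw":0.3,"claw":1.5},{"tx":-4.4,"ty":6.2,"tz":5,"yaw":0.4,"claw":1.5},{"tx":-4.4,"ty":6.2,"tz":8,"yaw":0.4,"claw":1.5},{"tx":-4.4,"ty":6.2,"tz":11,"yaw":0.4,"claw":1.5},{"tx":-4.4,"ty":6.2,"tz":13,"yaw":0.4,"claw":1.5},{"tx":-4.4,"ty":6.2,"tz":14,"yaw":0.4,"claw":1.5},{"tx":-4.4,"ty":6.2,"tz":14,"yaw":0.4,"claw":1.5}]'
python3 - <<'E'
from h import *
im,T=snap("w5");print(T[:3,3],np.arctan2(T[1,0],T[0,0]))
E
```

```text
time_s: 10.85
position: [496.7, -457.1, 99.3]
tool_rot: [-0.001, 1.0, 0.017, -0.002]
ft_force: [-0.0, 0.5, -0.2]
grip_width: 0.318
grasp_force: 49.4
[ 496.66966083 -457.12344501   99.26550756] 0.034401421249409835
```

View pics/w5.png

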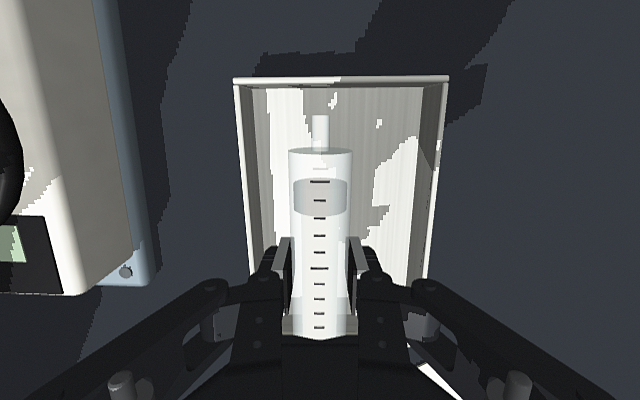

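The tray rim runs from (233,79) to (449,78), so its centre is about 14 mm to the right of the syringe. I'll shift, lower and release.

```bash
python3 -m creep '[{"tx":-0.7,"ty":1.4,"tz":1,"yaw":0,"claw":1.5},{"tx":-0.7,"ty":1.4,"tz":3,"yaw":0,"claw":1.5},{"tx":-0.7,"ty":1.4,"tz":5,"yaw":0,"claw":1.5},{"tx":-0.7,"ty":1.4,"tz":6.5,"yaw":0,"claw":1.5},{"tx":-0.7,"ty":1.4,"tz":7.3,"yaw":0,"claw":1.5},{"tx":-0.7,"ty":1.4,"tz":7.3,"yaw":0,"claw":1.5},{"tx":-0.7,"ty":1.4,"tz":7.3,"yaw":0,"claw":1.5}]'
python3 -m creep '[{"tx":0,"ty":0,"tz":0,"yaw":0,"claw":5},{"tx":0,"ty":0,"tz":0,"yaw":0,"claw":5},{"tx":0,"ty":0,"tz":0,"yaw":0,"claw":5},{"tx":0,"ty":0,"tz":0,"yaw":0,"claw":5},{"tx":0,"ty":0,"tz":-3,"yaw":0,"claw":5},{"tx":0,"ty":0,"tz":-7,"yaw":0,"claw":5},{"tx":0,"ty":0,"tz":-11,"yaw":0,"claw":5},{"tx":0,"ty":0,"tz":-15,"yaw":0,"claw":5},{"tx":0,"ty":0,"tz":-19,"yaw":0,"claw":5},{"tx":0,"ty":0,"tz":-22,"yaw":0,"claw":5}]'
python3 - <<'E'
from h import *
im,T=snap("w6");print(T[:3,3],tool([530,300,245]),tool([560,405,245]),np.arctan2(T[1,0],T[0,0]))
E
```

```text
time_s: 11.48
position: [491.4, -473.0, 30.0]
tool_rot: [0.0, 1.0, 0.017, 0.0]
ft_force: [0.2, -0.5, 0.1]
grip_width: 0.32
grasp_force: 49.5
time_s: 12.32
position: [491.0, -473.5, 253.5]
tool_rot: [0.001, 1.0, 0.017, 0.001]
ft_force: [0.4, -0.3, -0.7]
grip_width: 0.582
grasp_force: 0.0
[ 491.01625317 -473.47496943  253.51326269] [  6.34644357 -77.38348498   0.90826862] [  9.69456831 -87.77759997   0.85892925] 0.03332139407620493
```

View pics/w6.png

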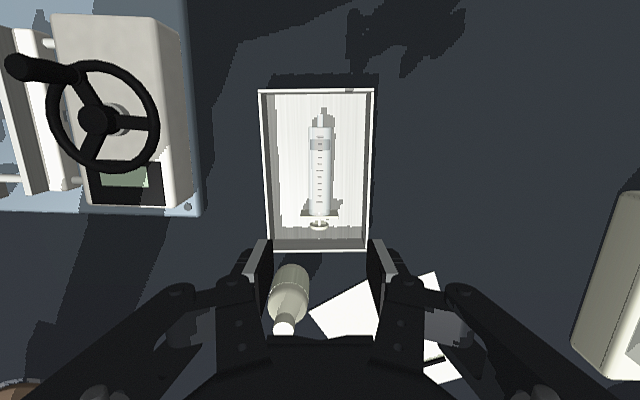

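The spent syringe lies wholly inside the tray. Next I'll move over to the left-hand fresh syringe.

```bash
python3 -m creep '[{"tx":0.4,"ty":-4,"tz":0,"yaw":0,"claw":5},{"tx":0.8,"ty":-8,"tz":0,"yaw":0,"claw":5},{"tx":1.2,"ty":-12,"tz":0,"yaw":0,"claw":5},{"tx":1.6,"ty":-16,"tz":0,"yaw":0,"claw":5},{"tx":2,"ty":-20,"tz":0,"yaw":0,"claw":5},{"tx":2.4,"ty":-24,"tz":0,"yaw":0,"claw":5},{"tx":2.8,"ty":-28,"tz":0,"yaw":0,"claw":5},{"tx":3.2,"ty":-32,"tz":0,"yaw":0,"claw":5},{"tx":3.6,"ty":-36,"tz":0,"yaw":0,"claw":5},{"tx":4,"ty":-40,"tz":0,"yaw":0,"claw":5}]'
python3 -m creep '[{"tx":0.4,"ty":-4,"tz":0,"yaw":0.02,"claw":5},{"tx":0.8,"ty":-8,"tz":0,"yaw":0.04,"claw":5},{"tx":1.2,"ty":-12,"tz":0,"yaw":0.06,"claw":5},{"tx":1.6,"ty":-16,"tz":0,"yaw":0.08,"claw":5},{"tx":2,"ty":-20,"tz":0,"yaw":0.1,"claw":5},{"tx":2.4,"ty":-24,"tz":0,"yaw":0.14,"claw":5},{"tx":2.8,"ty":-28,"tz":0,"yaw":0.14,"claw":5},{"tx":3.2,"ty":-32,"tz":0,"yaw":0.14,"claw":5},{"tx":3.6,"ty":-36,"tz":0,"yaw":0.14,"claw":5},{"tx":4,"ty":-40,"tz":0,"yaw":0.14,"claw":5}]'
python3 - <<'E'
from h import *
T=pose();print(T[:3,3],tool([552,404,200]),np.arctan2(T[1,0],T[0,0]),telemetry.observe()["q"])
E
```

```text
time_s: 13.2
position: [517.1, -69.7, 249.5]
tool_rot: [-0.0, 1.0, 0.017, 0.0]
ft_force: [0.8, 0.8, 0.3]
grip_width: 0.584
grasp_force: 0.0
time_s: 14.03
position: [543.6, 331.6, 249.4]
tool_rot: [-0.0, 0.999, -0.053, 0.0]
ft_force: [0.7, 0.2, -0.0]
grip_width: 0.587
grasp_force: 0.0
[543.56078115 331.55401846 249.42014187] [ 0.07205991 -7.29025932  4.94639638] -0.10603529475902465 [-1.07314472  0.48546998  0.65350451  1.59783258 -0.31437432  1.16520718
 -2.02718775]
```

```bash
python3 -m creep '[{"tx":0,"ty":-3.5,"tz":1.5,"yaw":0,"claw":5},{"tx":0,"ty":-7.3,"tz":4,"yaw":0,"claw":5},{"tx":0,"ty":-7.3,"tz":6,"yaw":0,"claw":5},{"tx":0,"ty":-7.3,"tz":6,"yaw":0,"claw":5},{"tx":0,"ty":-7.3,"tz":6,"yaw":0,"claw":5}]'
python3 - <<'E'
from h import *
im,T=snap("w7");print(T[:3,3],np.arctan2(T[1,0],T[0,0]))
E
```

```text
time_s: 14.45
position: [551.0, 401.4, 188.1]
tool_rot: [0.001, 0.999, -0.053, -0.001]
ft_force: [0.3, -0.5, -0.3]
grip_width: 0.586
grasp_force: 0.0
[551.00310673 401.42647173 188.05656923] -0.10596703321159823
```

View pics/w7.png

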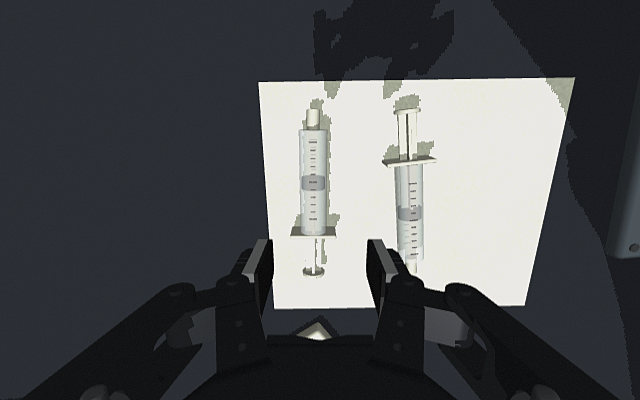

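Syringe 1 has its barrel front at (313.5,130) and flange at (314,233). Syringe 2 has its flange at (409,161) and barrel end at about (411,258).

```bash
cat > syr.py <<'E'
from h import *
def locate(name,front,flange,z=14.5):  # barrel front end & flange centre pixels -> origin, axis
    T=np.load(f"pics/{name}.npy"); a,b=onz("wrist",[front,flange],z,T); u=(a-b)/np.linalg.norm(a-b)
    print("len(112)",np.linalg.norm(a-b)); o=(a-55*u+b+57*u)/2
    ang=np.arctan2(u[1],u[0]); print("origin",o,"axis",ang,"tool shift",tool([*o[:2],19]),"tool ang",np.arctan2(*pose()[[1,0],0]))
E
python3 - <<'E'
from syr import *
locate("w7",[313.5,130],[314,233]);locate("w7",[411,258],[409,161])
E
```

```text
len(112) 112.65763380236102
origin [551.78429313 407.48242859  14.5       ] axis -0.10608102304034256 tool shift [-0.12803035 -0.67986305 17.08330284] tool ang -0.10758192621776015
len(112) 113.21194161287512
origin [507.42633388 305.81154204  14.5       ] axis -3.1374805670659196 tool shift [-3.44649445  9.90473389 17.09229791] tool ang -0.10758192621776015
```

```bash
python3 -m creep '[{"tx":-0.1,"ty":-0.7,"tz":4,"yaw":0,"claw":5},{"tx":-0.1,"ty":-0.7,"tz":8,"yaw":0,"claw":5},{"tx":-0.1,"ty":-0.7,"tz":12,"yaw":0,"claw":5},{"tx":-0.1,"ty":-0.7,"tz":15,"yaw":0,"claw":5},{"tx":-0.1,"ty":-0.7,"tz":16,"yaw":0,"claw":5},{"tx":-0.1,"ty":-0.7,"tz":16.6,"yaw":0,"claw":5},{"tx":-0.1,"ty":-0.7,"tz":16.6,"yaw":0,"claw":5},{"tx":-0.1,"ty":-0.7,"tz":16.6,"yaw":0,"claw":5}]'
python3 -m creep '[{"tx":0,"ty":0,"tz":0.1,"yaw":0,"claw":1.5},{"tx":0,"ty":0,"tz":0.1,"yaw":0,"claw":1.5},{"tx":0,"ty":0,"tz":0.1,"yaw":0,"claw":1.5},{"tx":0,"ty":0,"tz":0.1,"yaw":0,"claw":1.5},{"tx":0,"ty":0,"tz":0.1,"yaw":0,"claw":1.5},{"tx":0,"ty":0,"tz":0.1,"yaw":0,"claw":1.5}]' 60
python3 -m creep '[{"tx":0,"ty":0,"tz":-1,"yaw":0,"claw":1.5},{"tx":0,"ty":0,"tz":-3,"yaw":0,"claw":1.5},{"tx":0,"ty":0,"tz":-6,"yaw":0,"claw":1.5},{"tx":0,"ty":0,"tz":-10,"yaw":0,"claw":1.5},{"tx":0,"ty":0,"tz":-14,"yaw":0,"claw":1.5},{"tx":0,"ty":0,"tz":-17,"yaw":0,"claw":1.5},{"tx":0,"ty":0,"tz":-17,"yaw":0,"claw":1.5}]'
python3 - <<'E'
from h import *
T=pose();print(T[:3,3],tool([612,-4,180]),np.arctan2(T[1,0],T[0,0]))
E
```

```text
time_s: 15.17
position: [553.2, 409.5, 26.1]
tool_rot: [-0.001, 0.999, -0.053, 0.001]
ft_force: [0.3, -0.0, 0.5]
grip_width: 0.582
grasp_force: 0.0
time_s: 15.67
position: [552.7, 409.9, 24.8]
tool_rot: [-0.001, 0.999, -0.053, 0.001]
ft_force: [-1.2, -0.8, 7.1]
grip_width: 0.313
grasp_force: 58.7
time_s: 16.25
position: [554.7, 410.4, 201.3]
tool_rot: [-0.004, 0.999, -0.053, 0.004]
ft_force: [1.3, 0.8, -0.1]
grip_width: 0.312
grasp_force: 59.2
[554.67417724 410.43766135 201.34134096] [10.09545858 40.61520853  1.86797533] -0.1066965571218687
```

```bash
python3 - <<'E'
from h import *
T=np.load("pics/w3.npy")
print(onz("wrist",[[233,245.6],[294,246]],55,T).round(1),"rear top",onz("wrist",[[233,266.5]],55,T).round(1))
print("barrel front",onz("wrist",[[326.5,132.6]],55,T).round(1))
# saddle V valleys (zoom 283,~340 / 508,340) between bright pair
print("V",onz("wrist",[[130+283/3.3,125+95/3.3],[130+508/3.3,125+95/3.3],[130+307/3.3,125+350/3.3],[130+516/3.3,125+350/3.3]],42,T).round(1))
E
```

```text
[[522.6 -54.5  55. ]
 [581.5 -54.7  55. ]] rear top [[520.8 -77.2  55. ]]
barrel front [[611.8  52.4  55. ]]
V [[510.   32.1  42. ]
 [573.   32.3  42. ]
 [509.7 -44.9  42. ]
 [573.  -44.7  42. ]]
```

```bash
python3 -m creep '[{"tx":0.9,"ty":3,"tz":0,"yaw":-0.1,"claw":1.5},{"tx":2,"ty":7,"tz":0,"yaw":-0.2,"claw":1.5},{"tx":3,"ty":11,"tz":0,"yaw":-0.32,"claw":1.5},{"tx":4,"ty":15,"tz":0,"yaw":-0.44,"claw":1.5},{"tx":5,"ty":19,"tz":0,"yaw":-0.56,"claw":1.5},{"tx":6,"ty":23,"tz":0,"yaw":-0.68,"claw":1.5},{"tx":7,"ty":27,"tz":0,"yaw":-0.8,"claw":1.5},{"tx":8,"ty":31,"tz":0,"yaw":-0.92,"claw":1.5},{"tx":9,"ty":35,"tz":0,"yaw":-1.04,"claw":1.5},{"tx":9.6,"ty":38,"tz":0,"yaw":-1.16,"claw":1.5}]'
python3 - <<'E'
from h import *
T=pose();print(T[:3,3],tool([612,-4,130]),np.arctan2(T[1,0],T[0,0])-1.571)
E
```

```text
time_s: 17.08
position: [606.8, 16.6, 193.5]
tool_rot: [0.001, 0.864, 0.504, 0.0]
ft_force: [-0.5, -0.8, -0.3]
grip_width: 0.315
grasp_force: 59.2
[606.76718554  16.58046232 193.52820565] [-1.53306969  1.45482261  6.35616987] -0.5143718026605169
```

```bash
python3 -m creep '[{"tx":-0.7,"ty":0.7,"tz":0,"yaw":-0.12,"claw":1.5},{"tx":-1.5,"ty":1.4,"tz":0,"yaw":-0.24,"claw":1.5},{"tx":-1.5,"ty":1.4,"tz":2,"yaw":-0.36,"claw":1.5},{"tx":-1.5,"ty":1.4,"tz":4,"yaw":-0.48,"claw":1.5},{"tx":-1.5,"ty":1.4,"tz":6,"yaw":-0.51,"claw":1.5},{"tx":-1.5,"ty":1.4,"tz":7,"yaw":-0.51,"claw":1.5},{"tx":-1.5,"ty":1.4,"tz":7,"yaw":-0.51,"claw":1.5},{"tx":-1.5,"ty":1.4,"tz":7,"yaw":-0.51,"claw":1.5}]'
python3 - <<'E'
from h import *
im,T=snap("w8");print(T[:3,3],tool([612,-3.3,65]),np.arctan2(T[1,0],T[0,0])-1.571)
E
```

```text
time_s: 17.75
position: [611.3, 1.1, 122.7]
tool_rot: [0.0, 0.71, 0.704, -0.0]
ft_force: [-0.6, -0.9, 0.1]
grip_width: 0.312
grasp_force: 59.2
[611.34248737   1.06210546 122.71117568] [-4.39072370e-01  4.83825651e-03  5.84070419e+00] -0.00884387118109653
```

View pics/w8.png

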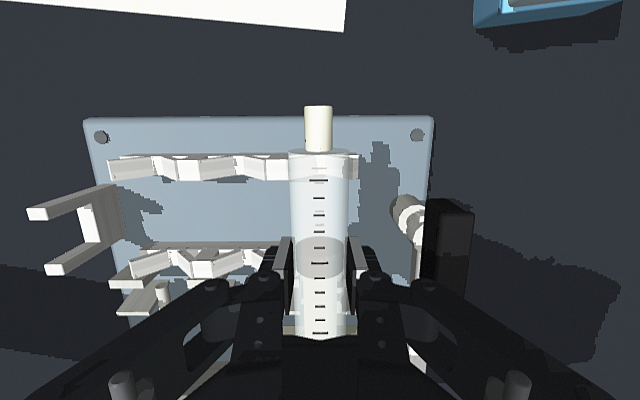

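```bash
python3 - <<'E'
from h import *
T=np.load("pics/w8.npy")
for z in (107,110,113): print(z,onz("wrist",[[319,152],[319,155]],z,T).round(1)[:,1])
E
python3 -m creep '[{"tx":-0.44,"ty":0.05,"tz":0.5,"yaw":0,"claw":1.5},{"tx":-0.44,"ty":0.05,"tz":1.5,"yaw":0,"claw":1.5},{"tx":-0.44,"ty":0.05,"tz":2.5,"yaw":0,"claw":1.5},{"tx":-0.44,"ty":0.05,"tz":3.5,"yaw":0,"claw":1.5},{"tx":-0.44,"ty":0.05,"tz":4,"yaw":0,"claw":1.5},{"tx":-0.44,"ty":0.05,"tz":4.5,"yaw":0,"claw":1.5},{"tx":-0.44,"ty":0.05,"tz":4.5,"yaw":0,"claw":1.5},{"tx":-0.44,"ty":0.05,"tz":4.5,"yaw":0,"claw":1.5}]'
```

```text
107 [56.1 54.7]
110 [56.5 55.1]
113 [56.9 55.5]
time_s: 18.47
position: [611.7, -3.2, 76.9]
tool_rot: [-0.0, 0.71, 0.705, -0.0]
ft_force: [-0.2, -0.7, -1.2]
grip_width: 0.311
grasp_force: 59.2
```

```bash
python3 -m creep '[{"tx":-0.05,"ty":0,"tz":0.3,"yaw":0,"claw":1.5},{"tx":-0.05,"ty":0,"tz":0.6,"yaw":0,"claw":1.5},{"tx":-0.05,"ty":0,"tz":0.8,"yaw":0,"claw":1.5},{"tx":-0.05,"ty":0,"tz":0.8,"yaw":0,"claw":1.5},{"tx":-0.05,"ty":0,"tz":0.8,"yaw":0,"claw":1.5}]'; python3 -m creep '[{"tx":0,"ty":0,"tz":0.1,"yaw":0,"claw":1.5},{"tx":0,"ty":0,"tz":0.2,"yaw":0,"claw":1.5},{"tx":0,"ty":0,"tz":0.3,"yaw":0,"claw":1.5},{"tx":0,"ty":0,"tz":0.3,"yaw":0,"claw":1.5},{"tx":0,"ty":0,"tz":0.3,"yaw":0,"claw":1.5}]'
```

```text
time_s: 18.88
position: [611.7, -3.7, 69.2]
tool_rot: [-0.0, 0.71, 0.705, -0.0]
ft_force: [-1.1, -0.7, -0.5]
grip_width: 0.312
grasp_force: 59.2
time_s: 19.3
position: [611.7, -3.7, 66.2]
tool_rot: [-0.0, 0.71, 0.705, -0.0]
ft_force: [-0.6, -0.7, -0.2]
grip_width: 0.311
grasp_force: 59.2
```

```bash
python3 -m creep '[{"tx":0,"ty":0,"tz":0.1,"yaw":0,"claw":1.5},{"tx":0,"ty":0,"tz":0.2,"yaw":0,"claw":1.5},{"tx":0,"ty":0,"tz":0.2,"yaw":0,"claw":1.5},{"tx":0,"ty":0,"tz":0.2,"yaw":0,"claw":1.5}]'; python3 -m creep '[{"tx":0,"ty":0,"tz":0.1,"yaw":0,"claw":1.5},{"tx":0,"ty":0,"tz":0.2,"yaw":0,"claw":1.5},{"tx":0,"ty":0,"tz":0.2,"yaw":0,"claw":1.5},{"tx":0,"ty":0,"tz":0.2,"yaw":0,"claw":1.5}]';python3 -m creep '[{"tx":0,"ty":0,"tz":0.1,"yaw":0,"claw":1.5},{"tx":0,"ty":0,"tz":0.2,"yaw":0,"claw":1.5},{"tx":0,"ty":0,"tz":0.2,"yaw":0,"claw":1.5},{"tx":0,"ty":0,"tz":0.2,"yaw":0,"claw":1.5}]'
```

```text
time_s: 19.63
position: [612.0, -3.7, 65.3]
tool_rot: [0.0, 0.71, 0.705, 0.0]
ft_force: [-3.0, 1.5, 8.0]
grip_width: 0.313
grasp_force: 60.4
time_s: 19.97
position: [612.1, -3.7, 65.1]
tool_rot: [0.0, 0.71, 0.705, 0.001]
ft_force: [-9.3, 0.8, 24.7]
grip_width: 0.312
grasp_force: 62.1
time_s: 20.3
position: [612.2, -3.8, 64.9]
tool_rot: [0.0, 0.71, 0.704, 0.001]
ft_force: [-15.2, -0.5, 40.8]
grip_width: 0.312
grasp_force: 63.9
```

Seated: contact came at z=65, as predicted. I'll release and go back for the second syringe.

```bash
python3 -m creep '[{"tx":0,"ty":0,"tz":-0.3,"yaw":0,"claw":1.5},{"tx":0,"ty":0,"tz":-0.5,"yaw":0,"claw":1.5},{"tx":0,"ty":0,"tz":-0.5,"yaw":0,"claw":4.8},{"tx":0,"ty":0,"tz":-0.5,"yaw":0,"claw":4.8},{"tx":0,"ty":0,"tz":-0.5,"yaw":0,"claw":4.8},{"tx":0,"ty":0,"tz":-0.5,"yaw":0,"claw":4.8},{"tx":0,"ty":0,"tz":-2,"yaw":0,"claw":4.8},{"tx":0,"ty":0,"tz":-5,"yaw":0,"claw":4.8},{"tx":0,"ty":0,"tz":-9,"yaw":0,"claw":4.8},{"tx":0,"ty":0,"tz":-12,"yaw":0,"claw":4.8}]'
python3 - <<'E'
from h import *
im,T=snap("w9");print(T[:3,3],tool([507,306,190]),np.arctan2(T[1,0],T[0,0]))
E
```

```text
time_s: 21.13
position: [611.9, -4.0, 182.0]
tool_rot: [0.0, 0.71, 0.705, -0.0]
ft_force: [1.9, 0.1, 0.7]
grip_width: 0.562
grasp_force: 0.0
[611.93887329  -3.98296243 182.0232475 ] [ 30.93047479 -11.03193228  -0.25539874] 1.5634774536948743
```

View pics/w9.png

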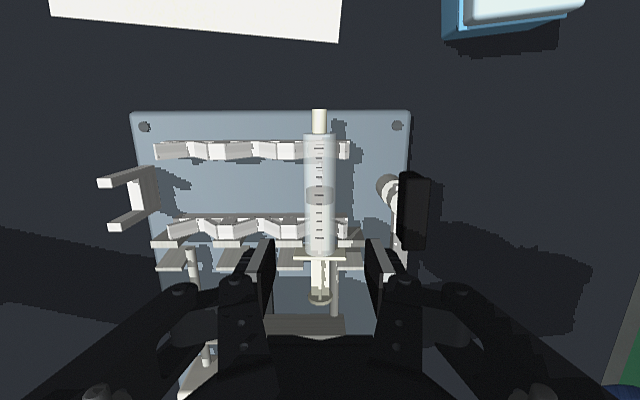

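The first syringe lies in the far channel with its flange in the slot (row 258). Now for the second one.

```bash
python3 -m creep '[{"tx":3,"ty":-1,"tz":0,"yaw":-0.12,"claw":5},{"tx":6.5,"ty":-2.2,"tz":0,"yaw":-0.24,"claw":5},{"tx":10,"ty":-3.5,"tz":0,"yaw":-0.36,"claw":5},{"tx":13.5,"ty":-4.8,"tz":0,"yaw":-0.48,"claw":5},{"tx":17,"ty":-6,"tz":0,"yaw":-0.6,"claw":5},{"tx":20.5,"ty":-7.3,"tz":0,"yaw":-0.72,"claw":5},{"tx":24,"ty":-8.6,"tz":0,"yaw":-0.84,"claw":5},{"tx":27.5,"ty":-9.8,"tz":0,"yaw":-0.96,"claw":5},{"tx":31,"ty":-11,"tz":0,"yaw":-1.08,"claw":5},{"tx":31,"ty":-11,"tz":0,"yaw":-1.2,"claw":5}]'
python3 -m creep '[{"tx":0,"ty":0,"tz":0,"yaw":-0.12,"claw":5},{"tx":0,"ty":0,"tz":0,"yaw":-0.24,"claw":5},{"tx":0,"ty":0,"tz":0,"yaw":-0.37,"claw":5},{"tx":0,"ty":0,"tz":0,"yaw":-0.37,"claw":5},{"tx":0,"ty":0,"tz":0,"yaw":-0.37,"claw":5}]'
python3 - <<'E'
from h import *
im,T=snap("w10");print(T[:3,3],tool([507,306,190]),np.arctan2(T[1,0],T[0,0]))
print(proj("wrist",[[452,306,14.5],[564,306,14.5]],T))
E
```

```text
time_s: 22.02
position: [499.5, 316.2, 179.8]
tool_rot: [-0.002, 0.18, 0.984, 0.002]
ft_force: [-0.4, 0.3, 0.0]
grip_width: 0.585
grasp_force: 0.0
time_s: 22.43
position: [504.0, 306.8, 179.8]
tool_rot: [-0.0, 0.006, 1.0, -0.0]
ft_force: [-0.7, -0.6, -0.0]
grip_width: 0.586
grasp_force: 0.0
[503.97344966 306.8055393  179.77274327] [-0.30015171 -0.07507562 -1.01104328] 3.1300873358465524
[[317.52891229 135.61524818]
 [318.81143867 239.60802901]]
```

View pics/w10.png

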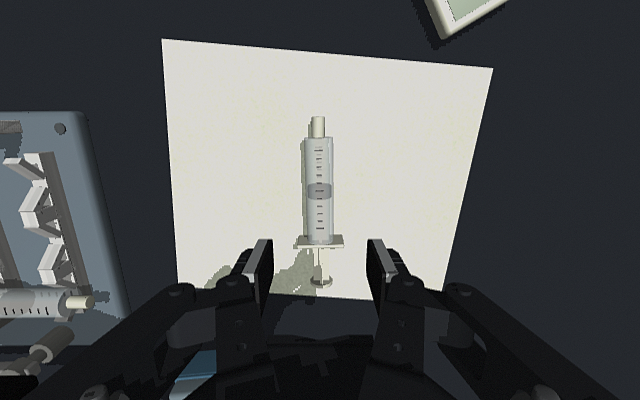

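Syringe 2 has its barrel front at (319,138) and flange at (320,241), so it's where I expected.

```bash
python3 - <<'E'
from syr import *
locate("w10",[319,138],[320,241])
E
python3 -m creep '[{"tx":-0.3,"ty":-0.1,"tz":4,"yaw":0,"claw":5},{"tx":-0.3,"ty":-0.1,"tz":8,"yaw":0,"claw":5},{"tx":-0.3,"ty":-0.1,"tz":11,"yaw":0,"claw":5},{"tx":-0.3,"ty":-0.1,"tz":13,"yaw":0,"claw":5},{"tx":-0.3,"ty":-0.1,"tz":14,"yaw":0,"claw":5},{"tx":-0.3,"ty":-0.1,"tz":14,"yaw":0,"claw":5},{"tx":-0.3,"ty":-0.1,"tz":14,"yaw":0,"claw":5},{"tx":-0.3,"ty":-0.1,"tz":14,"yaw":0,"claw":5}]'
python3 - <<'E'
from h import *
print(tool([507,306,21]))
E
```

```text
len(112) 111.35395248940806
origin [509.0065579  307.36054916  14.5       ] axis 3.140348249395465 tool shift [-0.50828362  0.06482123 16.08883636] tool ang 3.12923395680805
time_s: 23.15
position: [507.9, 306.7, 41.8]
tool_rot: [0.001, 0.004, 1.0, 0.001]
ft_force: [0.4, 0.1, 0.9]
grip_width: 0.59
grasp_force: 0.0
[ 0.09667538 -0.07385473  2.08159646]
```

```bash
python3 -m creep '[{"tx":-0.1,"ty":0,"tz":0.8,"yaw":0,"claw":5},{"tx":-0.1,"ty":0,"tz":1.5,"yaw":0,"claw":5},{"tx":-0.1,"ty":0,"tz":2,"yaw":0,"claw":5},{"tx":-0.1,"ty":0,"tz":2,"yaw":0,"claw":5},{"tx":-0.1,"ty":0,"tz":2,"yaw":0,"claw":1.5},{"tx":-0.1,"ty":0,"tz":2,"yaw":0,"claw":1.5},{"tx":-0.1,"ty":0,"tz":2,"yaw":0,"claw":1.5},{"tx":-0.1,"ty":0,"tz":2,"yaw":0,"claw":1.5},{"tx":-0.1,"ty":0,"tz":2,"yaw":0,"claw":1.5},{"tx":-0.1,"ty":0,"tz":2,"yaw":0,"claw":1.5}]' 60
python3 -m creep '[{"tx":0,"ty":0,"tz":-1,"yaw":0,"claw":1.5},{"tx":0,"ty":0,"tz":-3,"yaw":0,"claw":1.5},{"tx":0,"ty":0,"tz":-6,"yaw":0,"claw":1.5},{"tx":0,"ty":0,"tz":-10,"yaw":0,"claw":1.5},{"tx":0,"ty":0,"tz":-14,"yaw":0,"claw":1.5},{"tx":0,"ty":0,"tz":-17,"yaw":0,"claw":1.5},{"tx":0,"ty":0,"tz":-17,"yaw":0,"claw":1.5}]'
python3 - <<'E'
from h import *
T=pose();print(T[:3,3],tool([492,-3,195]),np.arctan2(T[1,0],T[0,0]))
E
```

```text
time_s: 23.98
position: [508.1, 306.1, 20.6]
tool_rot: [0.0, 0.004, 1.0, 0.0]
ft_force: [-0.9, 0.9, 1.7]
grip_width: 0.314
grasp_force: 59.1
time_s: 24.57
position: [510.7, 307.9, 198.0]
tool_rot: [0.005, 0.004, 1.0, 0.003]
ft_force: [-0.0, 0.1, -0.5]
grip_width: 0.317
grasp_force: 59.1
[510.73798797 307.86413726 198.04156092] [  1.62402701 -31.10180639   0.09448109] 3.1334717783241453
```

```bash
python3 -m creep '[{"tx":0.1,"ty":-2,"tz":0,"yaw":0.1,"claw":1.5},{"tx":0.3,"ty":-5,"tz":0,"yaw":0.2,"claw":1.5},{"tx":0.5,"ty":-8,"tz":0,"yaw":0.32,"claw":1.5},{"tx":0.7,"ty":-11.5,"tz":0,"yaw":0.44,"claw":1.5},{"tx":0.9,"ty":-15,"tz":0,"yaw":0.56,"claw":1.5},{"tx":1.1,"ty":-18.5,"tz":0,"yaw":0.68,"claw":1.5},{"tx":1.3,"ty":-22,"tz":0,"yaw":0.8,"claw":1.5},{"tx":1.4,"ty":-25,"tz":0,"yaw":0.92,"claw":1.5},{"tx":1.6,"ty":-28,"tz":0,"yaw":1.04,"claw":1.5},{"tx":1.6,"ty":-31,"tz":0,"yaw":1.16,"claw":1.5}]'
python3 -m creep '[{"tx":0,"ty":0,"tz":0,"yaw":0.12,"claw":1.5},{"tx":0,"ty":0,"tz":0,"yaw":0.24,"claw":1.5},{"tx":0,"ty":0,"tz":0,"yaw":0.36,"claw":1.5},{"tx":0,"ty":0,"tz":1,"yaw":0.4,"claw":1.5},{"tx":0,"ty":0,"tz":3,"yaw":0.4,"claw":1.5},{"tx":0,"ty":0,"tz":5,"yaw":0.4,"claw":1.5},{"tx":0,"ty":0,"tz":7,"yaw":0.4,"claw":1.5},{"tx":0,"ty":0,"tz":7,"yaw":0.4,"claw":1.5},{"tx":0,"ty":0,"tz":7,"yaw":0.4,"claw":1.5}]'
python3 - <<'E'
from h import *
im,T=snap("w11");print(T[:3,3],tool([492,-3,75]),np.arctan2(T[1,0],T[0,0])-1.571,proj("wrist",[492,51,116],T),proj("wrist",[[492,48,50]],T))
c=im[90:200,250:390];g=cv2.cvtColor(c,cv2.COLOR_BGR2GRAY);e=cv2.Canny(g,40,120)
for r in (80,90,100): print(r+90,np.flatnonzero(e[r])+250)
print(np.flatnonzero(e[:,62])+90,np.flatnonzero(e[:,75])+90)
E
```

```text
time_s: 25.4
position: [488.6, -5.4, 190.4]
tool_rot: [-0.0, 0.554, 0.833, 0.0]
ft_force: [0.6, 0.7, -0.5]
grip_width: 0.317
grasp_force: 59.2
time_s: 26.15
position: [488.6, -4.0, 119.8]
tool_rot: [-0.001, 0.706, 0.708, -0.001]
ft_force: [-0.3, 0.3, -1.3]
grip_width: 0.32
grasp_force: 59.2
[488.64174754  -4.00039351 119.83122033] [0.0961636  0.25113046 4.57336236] 0.00267853121661088 [[328.71497422 155.62482363]] [[325.84382662 146.13220969]]
170 [286 313 337 338 339 340 341 342 343 344 345 359 379 382]
180 [250 262 273 288 350 361]
190 [253 254 288 292 349 359]
[108 110 158 161 172 175 186 188] [110 157 161 168 172 174 186 188]
```

```bash
python3 -m creep '[{"tx":0.1,"ty":0.33,"tz":1,"yaw":0,"claw":1.5},{"tx":0.1,"ty":0.33,"tz":2,"yaw":0,"claw":1.5},{"tx":0.1,"ty":0.33,"tz":3,"yaw":0,"claw":1.5},{"tx":0.1,"ty":0.33,"tz":4,"yaw":0,"claw":1.5},{"tx":0.1,"ty":0.33,"tz":4.6,"yaw":0,"claw":1.5},{"tx":0.1,"ty":0.33,"tz":4.6,"yaw":0,"claw":1.5},{"tx":0.1,"ty":0.33,"tz":4.6,"yaw":0,"claw":1.5}]'
python3 -m creep '[{"tx":0,"ty":0,"tz":0.3,"yaw":0,"claw":1.5},{"tx":0,"ty":0,"tz":0.6,"yaw":0,"claw":1.5},{"tx":0,"ty":0,"tz":0.8,"yaw":0,"claw":1.5},{"tx":0,"ty":0,"tz":0.8,"yaw":0,"claw":1.5},{"tx":0,"ty":0,"tz":0.8,"yaw":0,"claw":1.5}]'
```

```text
time_s: 26.78
position: [492.5, -3.0, 73.7]
tool_rot: [-0.0, 0.706, 0.708, -0.001]
ft_force: [0.2, -1.2, -0.4]
grip_width: 0.315
grasp_force: 59.2
time_s: 27.2
position: [492.8, -2.9, 66.3]
tool_rot: [-0.0, 0.706, 0.708, -0.0]
ft_force: [-0.2, 0.8, -0.9]
grip_width: 0.317
grasp_force: 59.2
```

```bash
python3 -m creep '[{"tx":0,"ty":-0.05,"tz":0.1,"yaw":0,"claw":1.5},{"tx":0,"ty":-0.05,"tz":0.3,"yaw":0,"claw":1.5},{"tx":0,"ty":-0.05,"tz":0.3,"yaw":0,"claw":1.5},{"tx":0,"ty":-0.05,"tz":0.3,"yaw":0,"claw":1.5}]'; python3 -m creep '[{"tx":0,"ty":0,"tz":0.1,"yaw":0,"claw":1.5},{"tx":0,"ty":0,"tz":0.2,"yaw":0,"claw":1.5},{"tx":0,"ty":0,"tz":0.2,"yaw":0,"claw":1.5},{"tx":0,"ty":0,"tz":0.2,"yaw":0,"claw":1.5}]';python3 -m creep '[{"tx":0,"ty":0,"tz":0.1,"yaw":0,"claw":1.5},{"tx":0,"ty":0,"tz":0.2,"yaw":0,"claw":1.5},{"tx":0,"ty":0,"tz":0.2,"yaw":0,"claw":1.5},{"tx":0,"ty":0,"tz":0.2,"yaw":0,"claw":1.5}]'
```

```text
time_s: 27.53
position: [492.3, -2.9, 63.2]
tool_rot: [-0.0, 0.706, 0.708, -0.0]
ft_force: [0.5, -0.6, 0.3]
grip_width: 0.316
grasp_force: 59.2
time_s: 27.87
position: [492.5, -2.8, 61.6]
tool_rot: [0.0, 0.706, 0.708, 0.0]
ft_force: [-1.0, 0.6, 4.4]
grip_width: 0.315
grasp_force: 59.9
time_s: 28.2
position: [492.6, -2.8, 61.3]
tool_rot: [-0.0, 0.706, 0.708, 0.001]
ft_force: [-9.0, 1.0, 28.7]
grip_width: 0.317
grasp_force: 62.4
```

```bash
python3 -m creep '[{"tx":0,"ty":0,"tz":-0.2,"yaw":0,"claw":1.5},{"tx":0,"ty":0,"tz":-0.3,"yaw":0,"claw":1.5},{"tx":0,"ty":0,"tz":-0.3,"yaw":0,"claw":4.8},{"tx":0,"ty":0,"tz":-0.3,"yaw":0,"claw":4.8},{"tx":0,"ty":0,"tz":-0.3,"yaw":0,"claw":4.8},{"tx":0,"ty":0,"tz":-0.3,"yaw":0,"claw":4.8},{"tx":0,"ty":0,"tz":-2,"yaw":0,"claw":4.8},{"tx":0,"ty":0,"tz":-5,"yaw":0,"claw":4.8},{"tx":0,"ty":0,"tz":-9,"yaw":0,"claw":4.8},{"tx":0,"ty":0,"tz":-12,"yaw":0,"claw":4.8}]'
python3 - <<'E'
from h import *
im,T=snap("w12");print(T[:3,3],tool([681.7,-4.1,150]),np.arctan2(T[1,0],T[0,0]))
E
```

```text
time_s: 29.03
position: [492.4, -3.1, 181.2]
tool_rot: [0.0, 0.706, 0.708, -0.0]
ft_force: [0.8, 0.4, -0.0]
grip_width: 0.56
grasp_force: 0.0
[492.39282541  -3.11900167 181.19057459] [-0.14136446 18.60703081  3.7900262 ] 1.5734731483491537
```

View pics/w12.png

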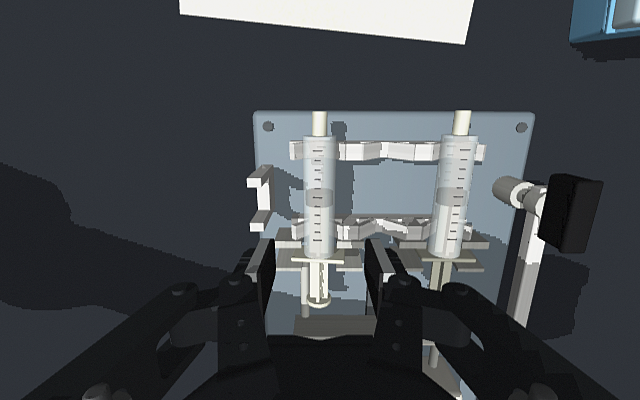

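Both syringes are seated, with their flanges in the slot at row 260. I'll go back to the clamp grip.

```bash
python3 -m creep '[{"tx":-0.1,"ty":4,"tz":0,"yaw":-0.03,"claw":5},{"tx":-0.1,"ty":8,"tz":0,"yaw":-0.03,"claw":5},{"tx":-0.1,"ty":12,"tz":0,"yaw":-0.03,"claw":5},{"tx":-0.1,"ty":16,"tz":0,"yaw":-0.03,"claw":5},{"tx":-0.1,"ty":18.6,"tz":0,"yaw":-0.03,"claw":5},{"tx":-0.1,"ty":18.6,"tz":1,"yaw":-0.03,"claw":5},{"tx":-0.1,"ty":18.6,"tz":3,"yaw":-0.03,"claw":5},{"tx":-0.1,"ty":18.6,"tz":3,"yaw":-0.03,"claw":5},{"tx":-0.1,"ty":18.6,"tz":3,"yaw":-0.03,"claw":5}]'
python3 - <<'E'
from h import *
im,T=snap("w13");print(T[:3,3],tool([681.7,-4.1,101]),np.arctan2(T[1,0],T[0,0]),proj("wrist",[681.7,-4.1,112],T))
m=(im[:240,280:360].max(2)<40).astype(np.uint8);n,l,s,c=cv2.connectedComponentsWithStats(m)
for i in range(1,n):
    if s[i,4]>200: print(s[i]+[280,0,0,0,0],c[i]+[280,0])
for r in (190,210,230,250,270): print(r,"".join("#" if v<45 else "." for v in im[r,270:370].max(1)))
E
```

```text
time_s: 29.83
position: [676.9, -3.3, 147.7]
tool_rot: [-0.001, 0.695, 0.719, -0.001]
ft_force: [0.4, 0.1, 0.9]
grip_width: 0.587
grasp_force: 0.0
[676.89863979  -3.3118788  147.68128384] [-0.08621082  0.40529483  4.80799375] 1.6037496850606103 [[328.4031994  240.17951577]]
[314 183  30  57 471] [327.82165605 201.38641189]
190 ................................................#####################.........#..###.........#######
210 ............................................###..##.#########..####.##.###...#.######...#######.....
230 ............................................###################.#########..#####..#####.#.##...####.
250 ###.........................................########################.###..###..###.#######..###.####
270 ####........................................###########################..#.##..##..##.#.##.##...####
```

```bash
python3 -m creep '[{"tx":-0.1,"ty":0.42,"tz":1,"yaw":0,"claw":5},{"tx":-0.1,"ty":0.42,"tz":2,"yaw":0,"claw":5},{"tx":-0.1,"ty":0.42,"tz":3,"yaw":0,"claw":5},{"tx":-0.1,"ty":0.42,"tz":4,"yaw":0,"claw":5},{"tx":-0.1,"ty":0.42,"tz":4.7,"yaw":0,"claw":5},{"tx":-0.1,"ty":0.42,"tz":4.7,"yaw":0,"claw":5},{"tx":-0.1,"ty":0.42,"tz":4.7,"yaw":0,"claw":5}]'
python3 -m creep '[{"tx":0,"ty":0,"tz":0,"yaw":0,"claw":0},{"tx":0,"ty":0,"tz":0,"yaw":0,"claw":0},{"tx":0,"ty":0,"tz":0,"yaw":0,"claw":0},{"tx":0,"ty":0,"tz":0,"yaw":0,"claw":0},{"tx":0,"ty":0,"tz":0,"yaw":0,"claw":0},{"tx":0,"ty":0,"tz":0,"yaw":0,"claw":0},{"tx":0,"ty":0,"tz":0,"yaw":0,"claw":0}]' 80
```

```text
time_s: 30.47
position: [682.2, -4.2, 101.6]
tool_rot: [-0.0, 0.695, 0.719, -0.0]
ft_force: [-1.2, 0.4, 0.2]
grip_width: 0.586
grasp_force: 0.0
time_s: 31.05
position: [682.1, -4.2, 103.2]
tool_rot: [-0.0, 0.695, 0.719, -0.0]
ft_force: [-4.6, 0.9, 5.0]
grip_width: 0.186
grasp_force: 77.8
```

```bash
python3 -m creep '[{"tx":0,"ty":0,"tz":-0.5,"yaw":0,"claw":0},{"tx":0,"ty":0,"tz":-1,"yaw":0,"claw":0},{"tx":0,"ty":0,"tz":-1.5,"yaw":0,"claw":0},{"tx":0,"ty":0,"tz":-2,"yaw":0,"claw":0},{"tx":0,"ty":0,"tz":-2.5,"yaw":0,"claw":0},{"tx":0,"ty":0,"tz":-3,"yaw":0,"claw":0},{"tx":0,"ty":0,"tz":-3.4,"yaw":0,"claw":0},{"tx":0,"ty":0,"tz":-3.4,"yaw":0,"claw":0},{"tx":0,"ty":0,"tz":-3.4,"yaw":0,"claw":0}]'
python3 - <<'E'
from h import *
im,T=snap("w14","side"); a=cv2.imread("pics/side0.png")
print(T[:3,3],np.arctan2(T[1,0],T[0,0]))
E
```

```text
time_s: 31.8
position: [682.0, -4.2, 136.1]
tool_rot: [-0.0, 0.695, 0.719, -0.0]
ft_force: [-2.3, -0.5, -11.1]
grip_width: 0.19
grasp_force: 78.2
[682.04672892  -4.18319984 136.09322389] 1.6037783698481602
```

```bash
python3 -m creep '[{"tx":0,"ty":0,"tz":0,"yaw":0.08,"claw":0},{"tx":0,"ty":0,"tz":0,"yaw":0.16,"claw":0},{"tx":0,"ty":0,"tz":0,"yaw":0.24,"claw":0},{"tx":0,"ty":0,"tz":0,"yaw":0.32,"claw":0},{"tx":0,"ty":0,"tz":0,"yaw":0.4,"claw":0},{"tx":0,"ty":0,"tz":0,"yaw":0.48,"claw":0},{"tx":0,"ty":0,"tz":0,"yaw":0.56,"claw":0},{"tx":0,"ty":0,"tz":0,"yaw":0.64,"claw":0},{"tx":0,"ty":0,"tz":0,"yaw":0.72,"claw":0},{"tx":0,"ty":0,"tz":0,"yaw":0.8,"claw":0}]'
python3 -m creep '[{"tx":0,"ty":0,"tz":0,"yaw":0.08,"claw":0},{"tx":0,"ty":0,"tz":0,"yaw":0.16,"claw":0},{"tx":0,"ty":0,"tz":0,"yaw":0.24,"claw":0},{"tx":0,"ty":0,"tz":0,"yaw":0.32,"claw":0},{"tx":0,"ty":0,"tz":0,"yaw":0.4,"claw":0},{"tx":0,"ty":0,"tz":0,"yaw":0.48,"claw":0},{"tx":0,"ty":0,"tz":0,"yaw":0.56,"claw":0},{"tx":0,"ty":0,"tz":0,"yaw":0.64,"claw":0},{"tx":0,"ty":0,"tz":0,"yaw":0.72,"claw":0},{"tx":0,"ty":0,"tz":0,"yaw":0.79,"claw":0}]'
python3 -m creep '[{"tx":0,"ty":0,"tz":0,"yaw":0.01,"claw":0},{"tx":0,"ty":0,"tz":0,"yaw":0.01,"claw":0},{"tx":0,"ty":0,"tz":0,"yaw":0.01,"claw":0}]'
python3 - <<'E'
from h import *
T=pose();s=telemetry.observe();print(T[:3,3],np.arctan2(T[1,0],T[0,0]),s["ft_force"],s["torque"])
E
```

```text
time_s: 32.68
position: [681.3, -3.9, 135.4]
tool_rot: [-0.001, 0.921, 0.389, -0.001]
ft_force: [-5.3, -0.6, -10.3]
grip_width: 0.185
grasp_force: 78.2
time_s: 33.52
position: [681.0, -3.1, 135.2]
tool_rot: [-0.001, 1.0, 0.005, -0.002]
ft_force: [-5.5, 1.5, -10.6]
grip_width: 0.186
grasp_force: 78.2
time_s: 33.77
position: [681.0, -3.1, 135.1]
tool_rot: [-0.0, 1.0, 0.002, -0.002]
ft_force: [-4.6, 0.0, -11.0]
grip_width: 0.186
grasp_force: 78.2
[680.98770164  -3.14773939 135.11797687] 0.004759217378049347 [ -4.62529949   0.02630502 -10.95743012] [ 0.08309332  0.9905519  -0.04045761]
```

```bash
python3 -m creep '[{"tx":0,"ty":0,"tz":0.5,"yaw":0,"claw":0},{"tx":0,"ty":0,"tz":1,"yaw":0,"claw":0},{"tx":0,"ty":0,"tz":1.5,"yaw":0,"claw":0},{"tx":0,"ty":0,"tz":2,"yaw":0,"claw":0},{"tx":0,"ty":0,"tz":2.4,"yaw":0,"claw":0},{"tx":0,"ty":0,"tz":2.6,"yaw":0,"claw":0},{"tx":0,"ty":0,"tz":2.6,"yaw":0,"claw":0}]'
python3 -m creep '[{"tx":0,"ty":0,"tz":0.1,"yaw":0,"claw":0},{"tx":0,"ty":0,"tz":0.2,"yaw":0,"claw":0},{"tx":0,"ty":0,"tz":0.3,"yaw":0,"claw":0},{"tx":0,"ty":0,"tz":0.3,"yaw":0,"claw":0},{"tx":0,"ty":0,"tz":0.3,"yaw":0,"claw":0}]'
python3 - <<'E'
from h import *
T=pose();s=telemetry.observe();print(T[:3,3],np.arctan2(T[1,0],T[0,0]),s["ft_force"],s["torque"])
E
```

```text
time_s: 34.35
position: [681.0, -3.2, 109.2]
tool_rot: [-0.001, 1.0, 0.002, -0.002]
ft_force: [-6.3, 1.2, -6.6]
grip_width: 0.187
grasp_force: 78.5
time_s: 34.77
position: [681.2, -3.2, 107.0]
tool_rot: [-0.001, 1.0, 0.002, -0.002]
ft_force: [-7.4, 1.1, -6.3]
grip_width: 0.188
grasp_force: 78.7
[681.1632059   -3.17757132 106.97252699] 0.004791202542497687 [-7.39616933  1.12305946 -6.3036725 ] [0.11447651 1.44964181 0.05391757]
```

```bash
python3 -m creep '[{"tx":0,"ty":0,"tz":0.1,"yaw":0,"claw":0},{"tx":0,"ty":0,"tz":0.2,"yaw":0,"claw":0},{"tx":0,"ty":0,"tz":0.2,"yaw":0,"claw":0},{"tx":0,"ty":0,"tz":0.2,"yaw":0,"claw":0}]'
python3 -m creep '[{"tx":0,"ty":0,"tz":0.1,"yaw":0,"claw":0},{"tx":0,"ty":0,"tz":0.2,"yaw":0,"claw":0},{"tx":0,"ty":0,"tz":0.2,"yaw":0,"claw":0},{"tx":0,"ty":0,"tz":0.2,"yaw":0,"claw":0}]'
```

```text
time_s: 35.1
position: [681.6, -3.1, 106.1]
tool_rot: [-0.001, 1.0, 0.002, -0.001]
ft_force: [-8.5, 1.6, 1.6]
grip_width: 0.19
grasp_force: 79.4
time_s: 35.43
position: [682.0, -3.2, 105.3]
tool_rot: [-0.001, 1.0, 0.002, -0.001]
ft_force: [-11.2, 2.2, 9.3]
grip_width: 0.188
grasp_force: 80.1
```

```bash
python3 -m creep '[{"tx":0,"ty":0,"tz":-0.1,"yaw":0,"claw":0},{"tx":0,"ty":0,"tz":-0.1,"yaw":0,"claw":5},{"tx":0,"ty":0,"tz":-0.1,"yaw":0,"claw":5},{"tx":0,"ty":0,"tz":-0.1,"yaw":0,"claw":5},{"tx":0,"ty":0,"tz":-1,"yaw":0,"claw":5},{"tx":0,"ty":0,"tz":-4,"yaw":0,"claw":5},{"tx":0,"ty":0,"tz":-8,"yaw":0,"claw":5},{"tx":0,"ty":0,"tz":-12,"yaw":0,"claw":5},{"tx":0,"ty":0,"tz":-16,"yaw":0,"claw":5},{"tx":0,"ty":0,"tz":-16,"yaw":0,"claw":5}]'
python3 -m creep '[{"tx":-1.7,"ty":3.7,"tz":0,"yaw":0,"claw":5},{"tx":-3.4,"ty":7.4,"tz":0,"yaw":0,"claw":5},{"tx":-5.1,"ty":11.1,"tz":0,"yaw":0,"claw":5},{"tx":-6.8,"ty":14.8,"tz":0,"yaw":0,"claw":5},{"tx":-8.5,"ty":18.5,"tz":0,"yaw":0,"claw":5},{"tx":-10.2,"ty":22.2,"tz":0,"yaw":0,"claw":5},{"tx":-12.2,"ty":26.2,"tz":0,"yaw":0,"claw":5},{"tx":-12.2,"ty":26.2,"tz":0,"yaw":0,"claw":5},{"tx":-12.2,"ty":26.2,"tz":0,"yaw":0,"claw":5}]'
python3 - <<'E'
from h import *
im,T=snap("w15");print(T[:3,3],np.arctan2(T[1,0],T[0,0]))
snap("t15","top");snap("s15","side")
p=proj("wrist",[[554,-270,85]],T)[0];print(p,proj("wrist",[[561,-227,140]],T))
g=im.max(2)
for r in range(40,260,4): print("%3d "%r+"".join("#" if g[r:r+4,c:c+3].mean()<45 else "." for c in range(200,440,3)))
E
```

```text
time_s: 36.27
position: [686.3, -5.6, 273.6]
tool_rot: [-0.0, 1.0, 0.002, 0.007]
ft_force: [0.5, -1.2, 0.8]
grip_width: 0.586
grasp_force: 0.0
time_s: 37.02
position: [559.7, -271.0, 264.7]
tool_rot: [0.001, 1.0, -0.002, 0.001]
ft_force: [1.3, 0.8, 0.7]
grip_width: 0.585
grasp_force: 0.0
[ 559.66697503 -270.9654721   264.68495114] -0.003157235819575821
[318.83427619 187.72742773] [[271.13089311 195.33320358]]
 40 ...............####.........####################################....############
 44 .............#########....####################################......############
 48 #######################.#####################################......######..####.
 52 ....................................................########......#######.......
 56 .....................................................#######......#####.........
 60 .....................................................#####........#####.........
 64 .....................................................#####........###...........
 68 .....................................................###..........##............
 72 ...
[... 3287 characters left out ...]
....................
228 ...............................#####.....########...............................
232 .................................#.########.....................................
236 ................................................................................
240 ......................##................................##......................
244 ......................##........................#.......##......................
248 ................#....###........................#......####....##...............
252 ..............###....###........................#......####....####.............
256 .............###....#####.......................#......#####....###.............
```

```bash
python3 - <<'E'
from h import *
im=cv2.imread("pics/w15.png");g=im.max(2);a=cv2.imread("pics/top0.png").max(2)
L=" .:-=+*#%@"[::-1]
def show(g,r0,r1,c0,c1,hi): 
    for r in range(r0,r1): print("%3d "%r+"".join(L[min(9,int(v)*10//hi)] for v in g[r,c0:c1]))
show(g,138,200,262,350,90);print();show(a,170,215,390,435,120)
E
```

```text
138                                                                                         
139                                                                                         
140                                                                                         
141                                                                                         
142                                                                                         
143       .                                           ..+++:                                
144       .                                 .+==###@@@@@%%%@@@*. :                          
145       .                              .=@@@%%%%%#####**####%%@@@+#                       
146                                    =@@%%%%#####***********#*####%@@@#                   
147                                 +=@@%####*****#+++++++++++++****####%@#:                
148                              +=@@%%####*#*#**##==========+++++++****##%@*               
149                            +@%%%####***#######%:-----=:-:---=+++++++***#%
[... 6216 characters left out ...]

201      .=+.     :+**:               :***=======
202  .    -+=     =**=                =**+=======
203        =+:   -+*+.               -***========
204        .++. :+**=               -**-+========
205         -++-+*++.              :**- :========
206          -++***=              -+*-   ========
207           -=+**-            .=**-    ========
208            +=++*-        .-+***+     -=======
209         .:=**+=++++=-===+*******-    -=======
210         +*++..:===+****+++=--+**=    -=======
211         +*+:      .:-=-::    :+*=    -=======
212         ++*:                 :**+    -=======
213         +**-                 :+*+    -=======
214         +**-                 .+*+    :=======
```

```bash
cat >> h.py <<'E'
def tri(obs): # [(cam,px,T)] least-squares point, residual mm
    A=np.zeros((3,3));b=np.zeros(3);R_=[]
    for n,px,T in obs:
        K,W=cam(n,T);d=W[:3,:3]@np.linalg.inv(K)@[*px,1];d/=np.linalg.norm(d);M=np.eye(3)-np.outer(d,d);A+=M;b+=M@W[:3,3];R_.append((M,W[:3,3]))
    p=np.linalg.solve(A,b);return p.round(1),[round(float(np.linalg.norm(M@(p-c))),1) for M,c in R_]
E
python3 - <<'E'
from h import *
s=cv2.imread("pics/side0.png").max(2);w6=cv2.imread("pics/w6.png").max(2)
L=" .:-=+*#%@"[::-1]
def show(g,r0,r1,c0,c1,hi,st=1): 
    for r in range(r0,r1,st): print("%3d "%r+"".join(L[min(9,int(v)*10//hi)] for v in g[r,c0:c1:st]))
show(s,206,262,365,420,120);show(w6,40,180,0,165,90,3)
T=np.load("pics/w15.npy");T6=np.load("pics/w6.npy")
print(tri([("wrist",(290,163),T),("side",(397,215),None)]),tri([("wrist",(290,163),T),("wrist",(12,65),T6)]))
E
```

```text
206    .**#**++============================================
207      -*++============================+=================
208        :==========================++=========+======+==
209          -=============================================
210           :================+==========================+
211             :==========================================
212               -===============++++++===================
213                 =============+*****+=====+=============
214                  .===========********==================
215 ......             :=========##****##=========+========
216  ...                 ========########+=======+=========
217                        ======######%#==================
218                         .====###%%%#*==================
219                           :=+#%###@#+==================
220                             =###%%#%+==================
221 .                           -###%%%#+===============+==
222                             :%#%%%%#==============+====
223                             :#%#%%#= ==================
224                 
[... 4471 characters left out ...]
 %##%   
151              :        %**#%#####%              *###@   
154          .   .         ##*######@              ###%    
157         ..              %#*####%             =###%     
160         :                =#*####@@@##-=  .  %####@     
163               :            %#**###%#########*##%%#%==+ 
166               :              %################% :#==== 
169          ..   .              #%#############%:   %==== 
172          :.                  %###.*%%%%%%%-      ===== 
175                .             ####%                ===- 
178                :              ###%                ==-= 
(array([ 590.3, -244.7,  141.4]), [0.4, 0.4]) (array([ 590.5, -245.4,  148.8]), [1.3, 1.3])
```

```bash
python3 - <<'E'
from h import *
from scipy.optimize import least_squares
g=cv2.imread("pics/w15.png").max(2);T=np.load("pics/w15.npy");T6=np.load("pics/w6.npy");g6=cv2.imread("pics/w6.png").max(2)
P=[(np.flatnonzero(g[r,240:312]<50)[0]+240,r) for r in range(145,225,4)]
Q=[]
for r in range(95,160,4): 
    c=np.flatnonzero(g6[r,100:175]<60); Q.append((c[-1]+100,r))
print(P[:3],P[-3:],Q[::4])
for z in (80,85,90,95):
    for n,pts,TT in (("w15",P,T),("w6",Q,T6)):
        X=onz("wrist",pts,z,TT)[:,:2]
        f=least_squares(lambda p:np.hypot(*(X-p[:2]).T)-p[2],[550,-270,52],loss="soft_l1")
        print(z,n,f.x.round(1),round(f.cost,1))
print("side",onz("side",[[393.5,241.5]],90))
c=tri([("wrist",(290,163),T),("side",(398,215),None),("wrist",(16,67),T6)]);print("top",c)
E
```

```text
[(np.int64(300), 145), (np.int64(289), 149), (np.int64(284), 153)] [(np.int64(270), 213), (np.int64(274), 217), (np.int64(277), 221)] [(np.int64(150), 95), (np.int64(157), 111), (np.int64(159), 127), (np.int64(157), 143), (np.int64(148), 159)]
80 w15 [ 547.5 -263.1   53.7] 1.2
80 w6 [ 550.4 -254.9   55.4] 0.5
85 w15 [ 548.8 -263.2   52.8] 1.2
85 w6 [ 550.6 -258.5   54.5] 0.5
90 w15 [ 550.2 -263.4   51.9] 1.1
90 w6 [ 550.8 -262.1   53.5] 0.4
95 w15 [ 551.5 -263.5   51.1] 1.1
95 w6 [ 551.  -265.7   52.6] 0.4
side [[ 554.93952177 -268.46532139   90.        ]]
top (array([ 589.8, -245.6,  144.2]), [1.2, 2.1, 2.4])
```

```bash
python3 -m creep '[{"tx":1.5,"ty":-1.3,"tz":2,"yaw":0,"claw":5},{"tx":3,"ty":-2.55,"tz":4,"yaw":0,"claw":5},{"tx":3,"ty":-2.55,"tz":7,"yaw":0,"claw":5},{"tx":3,"ty":-2.55,"tz":10,"yaw":0,"claw":5},{"tx":3,"ty":-2.55,"tz":12,"yaw":0,"claw":5},{"tx":3,"ty":-2.55,"tz":13,"yaw":0,"claw":5},{"tx":3,"ty":-2.55,"tz":13.7,"yaw":0,"claw":5},{"tx":3,"ty":-2.55,"tz":13.7,"yaw":0,"claw":5},{"tx":3,"ty":-2.55,"tz":13.7,"yaw":0,"claw":5}]'
python3 - <<'E'
from h import *
print(tool([589.8,-245.6,126]))
E
python3 -m creep '[{"tx":0,"ty":0,"tz":0,"yaw":0,"claw":0.5},{"tx":0,"ty":0,"tz":0,"yaw":0,"claw":0.5},{"tx":0,"ty":0,"tz":0,"yaw":0,"claw":0.5},{"tx":0,"ty":0,"tz":0,"yaw":0,"claw":0.5},{"tx":0,"ty":0,"tz":0,"yaw":0,"claw":0.5},{"tx":0,"ty":0,"tz":0,"yaw":0,"claw":0.5},{"tx":0,"ty":0,"tz":0,"yaw":0,"claw":0.5}]' 25
python3 - <<'E'
from h import *
s=telemetry.observe();print(s["torque"],tool([550.5,-263.5,126]))
E
```

```text
time_s: 37.92
position: [592.2, -240.9, 127.2]
tool_rot: [0.0, 1.0, 0.002, 0.001]
ft_force: [-0.0, -1.1, 0.0]
grip_width: 0.583
grasp_force: 0.0
[-0.24675375  0.47254671  0.11614431]
time_s: 38.5
position: [592.1, -241.5, 127.4]
tool_rot: [0.0, 1.0, 0.002, 0.001]
ft_force: [0.2, 0.0, 5.6]
grip_width: 0.205
grasp_force: 26.2
[-0.15276567  0.21509194  0.00511037] [-4.16895714  2.18700532  0.12958726]
```

```bash
python3 -m creep '[{"tx":0.51,"ty":1.4,"tz":0,"yaw":0,"claw":0.5},{"tx":0.51,"ty":2.9,"tz":0,"yaw":0,"claw":0.5},{"tx":0,"ty":4.3,"tz":0,"yaw":0,"claw":0.5},{"tx":-0.96,"ty":5.44,"tz":0,"yaw":0,"claw":0.5},{"tx":-2.25,"ty":6.19,"tz":0,"yaw":0,"claw":0.5},{"tx":-3.72,"ty":6.45,"tz":0,"yaw":0,"claw":0.5},{"tx":-5.19,"ty":6.19,"tz":0,"yaw":0,"claw":0.5},{"tx":-6.49,"ty":5.44,"tz":0,"yaw":0,"claw":0.5},{"tx":-7.45,"ty":4.3,"tz":0,"yaw":0,"claw":0.5}]' 40
python3 - <<'E'
from h import *
s=telemetry.observe();print(s["torque"],s["ft_force"]);T=pose();print(np.arctan2(T[1,0],T[0,0]))
snap("t16","top")
E
```

```text
time_s: 39.25
position: [517.3, -285.3, 127.5]
tool_rot: [0.0, 1.0, 0.001, 0.002]
ft_force: [5.6, 2.4, 2.3]
grip_width: 0.199
grasp_force: 39.5
[ 0.59886396 -1.5239684   0.00955059] [5.61427974 2.40218947 2.29807311]
0.0017067253687501798
```

```bash
python3 -m creep '[{"tx":-0.51,"ty":-1.4,"tz":0,"yaw":0,"claw":0.5},{"tx":-0.51,"ty":-2.9,"tz":0,"yaw":0,"claw":0.5},{"tx":0,"ty":-4.3,"tz":0,"yaw":0,"claw":0.5},{"tx":0.96,"ty":-5.44,"tz":0,"yaw":0,"claw":0.5},{"tx":2.25,"ty":-6.19,"tz":0,"yaw":0,"claw":0.5},{"tx":3.72,"ty":-6.45,"tz":0,"yaw":0,"claw":0.5},{"tx":5.19,"ty":-6.19,"tz":0,"yaw":0,"claw":0.5},{"tx":6.49,"ty":-5.44,"tz":0,"yaw":0,"claw":0.5},{"tx":7.45,"ty":-4.3,"tz":0,"yaw":0,"claw":0.5}]'
python3 -m creep '[{"tx":0.51,"ty":1.4,"tz":0,"yaw":0,"claw":0.5},{"tx":0.51,"ty":2.9,"tz":0,"yaw":0,"claw":0.5},{"tx":0,"ty":4.3,"tz":0,"yaw":0,"claw":0.5},{"tx":-0.96,"ty":5.44,"tz":0,"yaw":0,"claw":0.5},{"tx":-2.25,"ty":6.19,"tz":0,"yaw":0,"claw":0.5},{"tx":-3.72,"ty":6.45,"tz":0,"yaw":0,"claw":0.5},{"tx":-5.19,"ty":6.19,"tz":0,"yaw":0,"claw":0.5},{"tx":-6.49,"ty":5.44,"tz":0,"yaw":0,"claw":0.5},{"tx":-7.45,"ty":4.3,"tz":0,"yaw":0,"claw":0.5}]'
python3 -m creep '[{"tx":-0.51,"ty":-1.4,"tz":0,"yaw":0,"claw":0.5},{"tx":-0.51,"ty":-2.9,"tz":0,"yaw":0,"claw":0.5},{"tx":0,"ty":-4.3,"tz":0,"yaw":0,"claw":0.5},{"tx":0.96,"ty":-5.44,"tz":0,"yaw":0,"claw":0.5},{"tx":2.25,"ty":-6.19,"tz":0,"yaw":0,"claw":0.5},{"tx":3.72,"ty":-6.45,"tz":0,"yaw":0,"claw":0.5},{"tx":5.19,"ty":-6.19,"tz":0,"yaw":0,"claw":0.5},{"tx":6.49,"ty":-5.44,"tz":0,"yaw":0,"claw":0.5},{"tx":7.45,"ty":-4.3,"tz":0,"yaw":0,"claw":0.5}]'
python3 - <<'E'
from h import *
im,_=snap("w17");snap("t17","top")
a=cv2.imread("pics/top0.png").max(2);b=cv2.imread("pics/t17.png").max(2);c=cv2.imread("pics/w17.png").max(2)
# pusher plate front face: bright band along image column at rows between channels
for r in (170,172,182,186,205,215): print(r,"before",a[r,340:385].tolist(),"\n now",b[r,340:385].tolist())
E
```

```text
time_s: 40.05
position: [592.5, -241.3, 127.1]
tool_rot: [0.0, 1.0, 0.003, 0.0]
ft_force: [-4.7, -1.7, 7.1]
grip_width: 0.201
grasp_force: 40.7
time_s: 40.8
position: [517.3, -285.4, 127.5]
tool_rot: [0.0, 1.0, 0.001, 0.002]
ft_force: [6.1, 2.1, 3.1]
grip_width: 0.2
grasp_force: 40.6
time_s: 41.55
position: [592.5, -241.4, 127.2]
tool_rot: [0.0, 1.0, 0.003, 0.0]
ft_force: [-5.0, -2.0, 7.0]
grip_width: 0.196
grasp_force: 41.0
170 before [198, 149, 112, 92, 105, 125, 179, 150, 116, 108, 114, 115, 116, 116, 117, 117, 116, 116, 113, 115, 115, 116, 117, 117, 120, 118, 118, 109, 120, 191, 200, 193, 209, 213, 216, 213, 214, 200, 146, 122, 114, 120, 120, 121, 120] 
 now [178, 143, 110, 90, 106, 126, 176, 148, 120, 113, 111, 115, 116, 112, 114, 113, 113, 98, 85, 130, 145, 146, 158, 162, 165, 166, 165, 136, 116, 109, 110, 108, 108, 109, 110, 111, 112, 110, 110, 111, 111, 112, 112, 111, 112]
172 before [197, 146, 138, 161, 143, 128, 126, 141, 177, 184, 186, 184, 185, 185, 186, 184, 186, 187, 184, 184, 186, 186, 186, 187, 187, 186, 187, 181, 138, 172, 195, 194, 212, 217, 218, 219, 217, 211, 193,
[... 1411 characters left out ...]
161, 162, 160, 162] 
 now [122, 117, 143, 107, 85, 116, 163, 158, 128, 131, 157, 163, 162, 163, 163, 162, 129, 113, 93, 149, 149, 146, 165, 171, 171, 170, 171, 164, 112, 86, 54, 49, 42, 47, 45, 53, 60, 56, 63, 61, 66, 62, 69, 70, 71]
215 before [113, 112, 114, 110, 114, 115, 112, 113, 113, 114, 114, 128, 153, 161, 164, 163, 161, 161, 162, 163, 163, 163, 164, 162, 162, 162, 163, 160, 136, 116, 190, 199, 184, 210, 216, 217, 217, 214, 189, 141, 155, 158, 161, 159, 160] 
 now [200, 203, 179, 192, 190, 186, 183, 189, 199, 190, 185, 186, 172, 159, 156, 155, 151, 134, 153, 124, 116, 103, 96, 98, 102, 119, 123, 128, 135, 136, 141, 142, 142, 146, 141, 142, 142, 147, 142, 145, 144, 150, 146, 144, 147]
```

```bash
python3 -m creep '[{"tx":0.51,"ty":1.4,"tz":0,"yaw":0,"claw":0.5},{"tx":0.51,"ty":2.9,"tz":0,"yaw":0,"claw":0.5},{"tx":0,"ty":4.3,"tz":0,"yaw":0,"claw":0.5},{"tx":-0.96,"ty":5.44,"tz":0,"yaw":0,"claw":0.5},{"tx":-2.25,"ty":6.19,"tz":0,"yaw":0,"claw":0.5},{"tx":-3.72,"ty":6.45,"tz":0,"yaw":0,"claw":0.5},{"tx":-5.19,"ty":6.19,"tz":0,"yaw":0,"claw":0.5},{"tx":-6.49,"ty":5.44,"tz":0,"yaw":0,"claw":0.5},{"tx":-7.45,"ty":4.3,"tz":0,"yaw":0,"claw":0.5}]'
python3 -m creep '[{"tx":-0.51,"ty":-1.4,"tz":0,"yaw":0,"claw":0.5},{"tx":-0.51,"ty":-2.9,"tz":0,"yaw":0,"claw":0.5},{"tx":0,"ty":-4.3,"tz":0,"yaw":0,"claw":0.5},{"tx":0.96,"ty":-5.44,"tz":0,"yaw":0,"claw":0.5},{"tx":2.25,"ty":-6.19,"tz":0,"yaw":0,"claw":0.5},{"tx":3.72,"ty":-6.45,"tz":0,"yaw":0,"claw":0.5},{"tx":5.19,"ty":-6.19,"tz":0,"yaw":0,"claw":0.5},{"tx":6.49,"ty":-5.44,"tz":0,"yaw":0,"claw":0.5},{"tx":7.45,"ty":-4.3,"tz":0,"yaw":0,"claw":0.5}]'
python3 - <<'E'
from h import *
snap("t18","top")
for n in ("top0","t17","t18"):
    b=cv2.imread(f"pics/{n}.png").max(2); print(n,[b[r,340:372].tolist() for r in (183,190)])
for c in (369,358.5): print(onz("top",[[c,186]],55))
E
```

```text
time_s: 42.4
position: [517.6, -285.8, 127.5]
tool_rot: [0.001, 1.0, 0.001, 0.002]
ft_force: [5.2, 0.6, 2.6]
grip_width: 0.203
grasp_force: 40.7
time_s: 43.15
position: [592.3, -241.0, 127.1]
tool_rot: [0.0, 1.0, 0.003, -0.0]
ft_force: [-4.6, -0.9, 8.5]
grip_width: 0.197
grasp_force: 41.3
top0 [[189, 143, 151, 152, 129, 124, 177, 152, 121, 120, 153, 162, 161, 161, 160, 160, 162, 161, 162, 161, 159, 161, 163, 160, 162, 163, 162, 158, 125, 164, 193, 201], [119, 112, 114, 112, 112, 119, 162, 173, 165, 163, 164, 161, 161, 163, 162, 163, 162, 162, 164, 163, 162, 165, 162, 163, 161, 164, 162, 160, 129, 143, 189, 200]]
t17 [[170, 151, 154, 152, 127, 125, 177, 153, 120, 117, 153, 162, 162, 162, 159, 127, 113, 101, 82, 141, 147, 130, 156, 165, 167, 167, 166, 148, 122, 109, 110, 112], [164, 163, 160, 133, 118, 121, 162, 173, 166, 162, 161, 163, 160, 161, 163, 161, 162, 157, 110, 139, 144, 149, 166, 167, 169, 170, 170, 165, 130, 114, 112, 112]]
t18 [[152, 127, 153, 152, 129, 127, 175, 151, 120, 120, 154, 161, 161, 161, 158, 126, 99, 146, 147, 141, 163, 167, 165, 167, 167, 159, 114, 107, 110, 111, 110, 109], [164, 163, 159, 135, 118, 120, 160, 173, 164, 163, 162, 164, 163, 164, 163, 159, 122, 123, 140, 147, 168, 168, 169, 169, 168, 165, 120, 110, 111, 111, 111, 113]]
[[ 582.8102497 -148.3457437   55.       ]]
[[ 583.02164361 -116.24454813   55.        ]]
```

The pusher moved only about 5 mm on that last turn. One more turn will confirm that it has stalled.

```bash
python3 -m creep '[{"tx":0.51,"ty":1.4,"tz":0,"yaw":0,"claw":0.5},{"tx":0.51,"ty":2.9,"tz":0,"yaw":0,"claw":0.5},{"tx":0,"ty":4.3,"tz":0,"yaw":0,"claw":0.5},{"tx":-0.96,"ty":5.44,"tz":0,"yaw":0,"claw":0.5},{"tx":-2.25,"ty":6.19,"tz":0,"yaw":0,"claw":0.5},{"tx":-3.72,"ty":6.45,"tz":0,"yaw":0,"claw":0.5},{"tx":-5.19,"ty":6.19,"tz":0,"yaw":0,"claw":0.5},{"tx":-6.49,"ty":5.44,"tz":0,"yaw":0,"claw":0.5},{"tx":-7.45,"ty":4.3,"tz":0,"yaw":0,"claw":0.5}]'
python3 -m creep '[{"tx":-0.51,"ty":-1.4,"tz":0,"yaw":0,"claw":0.5},{"tx":-0.51,"ty":-2.9,"tz":0,"yaw":0,"claw":0.5},{"tx":0,"ty":-4.3,"tz":0,"yaw":0,"claw":0.5},{"tx":0.96,"ty":-5.44,"tz":0,"yaw":0,"claw":0.5},{"tx":2.25,"ty":-6.19,"tz":0,"yaw":0,"claw":0.5},{"tx":3.72,"ty":-6.45,"tz":0,"yaw":0,"claw":0.5},{"tx":5.19,"ty":-6.19,"tz":0,"yaw":0,"claw":0.5},{"tx":6.49,"ty":-5.44,"tz":0,"yaw":0,"claw":0.5},{"tx":7.45,"ty":-4.3,"tz":0,"yaw":0,"claw":0.5}]'
python3 - <<'E'
from h import *
snap("t19","top")
for n in ("t18","t19"):
    b=cv2.imread(f"pics/{n}.png").max(2); print(n,[b[r,352:370].tolist() for r in (183,190)])
E
```

```text
time_s: 43.95
position: [517.6, -285.8, 127.5]
tool_rot: [0.001, 1.0, 0.001, 0.002]
ft_force: [7.0, 0.1, 2.4]
grip_width: 0.199
grasp_force: 40.9
time_s: 44.7
position: [592.3, -241.0, 127.1]
tool_rot: [0.0, 1.0, 0.003, -0.0]
ft_force: [-5.3, -0.4, 7.9]
grip_width: 0.198
grasp_force: 41.4
t18 [[161, 161, 158, 126, 99, 146, 147, 141, 163, 167, 165, 167, 167, 159, 114, 107, 110, 111], [163, 164, 163, 159, 122, 123, 140, 147, 168, 168, 169, 169, 168, 165, 120, 110, 111, 111]]
t19 [[161, 162, 155, 124, 98, 145, 147, 144, 162, 166, 166, 165, 167, 159, 117, 107, 112, 111], [162, 160, 162, 158, 121, 120, 139, 146, 166, 169, 168, 169, 171, 168, 118, 107, 115, 112]]
```

```bash
python3 -m creep '[{"tx":0,"ty":0,"tz":0,"yaw":0,"claw":0.5},{"tx":0,"ty":0,"tz":0,"yaw":0,"claw":5},{"tx":0,"ty":0,"tz":0,"yaw":0,"claw":5},{"tx":0,"ty":0,"tz":0,"yaw":0,"claw":5},{"tx":0,"ty":0,"tz":0,"yaw":0,"claw":5},{"tx":0,"ty":0,"tz":-3,"yaw":0,"claw":5},{"tx":0,"ty":0,"tz":-7,"yaw":0,"claw":5},{"tx":0,"ty":0,"tz":-11,"yaw":0,"claw":5},{"tx":0,"ty":0,"tz":-15,"yaw":0,"claw":5},{"tx":0,"ty":0,"tz":-15,"yaw":0,"claw":5}]'
python3 -m creep '[{"tx":-2.5,"ty":-3,"tz":0,"yaw":0,"claw":5},{"tx":-4,"ty":-6,"tz":0,"yaw":0,"claw":5},{"tx":-5.5,"ty":-9,"tz":0,"yaw":0,"claw":5},{"tx":-6,"ty":-12,"tz":0,"yaw":0,"claw":5},{"tx":-6,"ty":-14,"tz":0,"yaw":0,"claw":5},{"tx":-6,"ty":-14,"tz":0,"yaw":0,"claw":5},{"tx":-6,"ty":-14,"tz":0,"yaw":0,"claw":5}]'
python3 - <<'E'
from h import *
snap("t20","top");im,T=snap("w20")
print(T[:3,3])
for x in (612,492): print(proj("wrist",[[x,-111,55],[x,51,55],[x,-58,55],[x,-4,80]],T).round(0).tolist())
g=im.max(2)
for r in range(90,250,3): print("%3d "%r+"".join(" .:-=+*#%@"[min(9,int(g[r:r+3,c:c+3].mean())//26)] for c in range(170,470,3)))
E
```

```text
time_s: 45.58
position: [593.9, -243.2, 284.6]
tool_rot: [0.002, 1.0, 0.002, 0.005]
ft_force: [0.7, -1.6, 1.2]
grip_width: 0.588
grasp_force: 0.0
time_s: 46.17
position: [531.0, -99.7, 276.2]
tool_rot: [-0.0, 1.0, 0.004, 0.0]
ft_force: [0.6, -0.7, 0.2]
grip_width: 0.589
grasp_force: 0.0
[ 530.89487714 -101.16547294  276.26162433]
[[329.0, 105.0], [187.0, 104.0], [283.0, 105.0], [229.0, 104.0]]
[[328.0, 205.0], [199.0, 204.0], [286.0, 205.0], [237.0, 211.0]]
 90 ::::===-====-=--=@@@@-=-------=-===-@---+*+***++#**++%%+@@@@%*####++++++++++++++++----+*************
 93 :::++*+++***+*+++@@@@-++++++++++++++@---============+%#*@@@@%#%%%#=+++++++++++++++----+*************
 96 ..-**########**#*@@@@=*#############@==*+++++++++++**%#*@@@@#=++*=-------------------=+*************
 99 ***%#%%%%%#######@@@@=#%%%%%%%%%%%%%@+*@@%%@@@%@@@%%#%#*@@@@#---=----------------::--=+*************
102 @%%%###%####%##*#%@@@=*#%#%#%%*%%%%%%+*********#**+##%#+@@@@#--------------------::--=+*************
105 @@@@#%*%*###%*#*#%@@@+**%*%#%%*%%%%%%#@@@@@@@@@@@@@%#%#+@@@@#--------------------:---=**************
108 #%%@
[... 4331 characters left out ...]
---##*@@=*****#****=------------------------=*****+%@+................
234 ::::::::::+########*=@@@*-----=-+##*%@******#***#-------------------------+******%%+----------------
237 ::::::::::-++++++++=-@@@**#@%---++**************+-----------------:-------*************************-
240 ::::::::::::::::::---@@@#*@@+---. .::::::::::::::................. .---..:::::::::::::------------::
243 ::::::::::::::::::=-:@@@#+%#----  .::::::::::::::.................  ---:.:::::::::::::::::::::::::::
246 :::::::::::::::::==-:%@@%:.:---:  .::::::::::::::.................  :---..::::::::::::::::::::::::::
249 ::::::::::::::::=@#-:#@@#. .---.  .:::::::::::::..................   ---. ..::::::::::::::::::::::::
```

```bash
python3 - <<'E'
from h import *
g=cv2.imread("pics/w20.png").max(2)
for r in (*range(88,122,4),*range(188,224,3)): print("%3d "%r+" ".join("%3d"%v for v in g[r,272:344:2]))
E
```

```text
88  84 231 233 246 243  81  93  99  97  95  93  81 100 162 223  78  87  87  88  86  89  89  87  90  72  94  94  95 245 222 224 203 161 251 240 240
 92  98 108 101 255 246  79  89  99  95 151 145 145 147 148 148 169 141 145 145 149 147 171 170 147 146 149 151 154 243 221 225 185 166 251 240 240
 96 174 166 168 241 252  74  83  91  86  74  75  76  79  81  82  81  86  84  84  85  87  86  87  87  87  86 179 167 242 222 226 155 173 251 241 240
100 221 221 221 221 251  66 169 152 245 244 249 250 251 248 243 243 243 247 250 249 244 242 243 244 248 254 231 231 237 221 225 139 171 251 240 240
104 223 223 224 156 252  97 200 242 159 160 161 160 161 209 173 174 173 173 175 174 168 173 175 172 138 140 254 254 236 221 225 125 168 252 241 240
108 223 222 224 159 251  55 171 242 240 240 240 240 241 240 239 240 240 241 240 240 240 240 240 240 240 244 244 254 236 221 227 104 169 252 248 147
112 221 222 222 139 251  61 164 250 243 243 242 242 242 242 243 243 242 243 242 242 241 242 241 242 242 247 239 244 239 222 228  95 169 254 160 167
116 207 173 168 152 252  70  85  97  95  93 179 169 169 177  89  
[... 1306 characters left out ...]
 243 243 243 243 243 242 242 244 244 244 244 244 253 175 160 159 156 164 127 136 136 101 174 171 171 172 174
212 224 225 226 221 214 244 243 103 176 182 186 238 236 236 242 226 227 222 236 233 234 235 219 154 159 121 149 136 137 136  97 174 169 170 174 175
215 221 224 226 223 189 237 243  80  98  94 108 164 151 135  82  91  90  80 154 177 175 174 182 117  97  75 102 135 138 135 125 174 171 170 174 174
218 188 192 152 240 236 211 249  78  96  87 191 183 184 104 138 205  92  85 166 180 178 178 177 180 121  93 102 135 136 136 100 175 171 171 174 172
221 189 190 118 241 241 219 253  77  92 191 182 181 194 102 188 222  84 191 180 178 179 177 178 181  87  97 102 139 136 135  95 178 174 176 176 175
```

```bash
python3 -c "
from plant import env
print(env.finish_job())"
```

```text
the job is handed in; nothing more can be done
None
```

I handed the job in at about 46 s of the 210 s allowed, with no verdict returned: the one spent syringe is in the steel tray, both fresh syringes are in the far and near channels, the bar clamps them, and the pusher is wound until it stalled on the plunger heads (near-head contact, good to about 1 mm, checked from pixel values only).

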